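Load a strut under the station's roof, up to its hidden stop

TASK

Load the square-tube strut into the loading station: slide it lengthwise along the base plate under the roof, between the two guides, until its front end butts fully against the stop hidden inside, and leave it there lying flat. Ease it up to the stop rather than ramming it, and leave the other loose things where they are.

Things in the scene. Friction and masses are not known exactly. Their poses are not given: they have to be found in the camera images.
- station: loading station, fixed to the table. Origin on the table top under the middle of the roof's front edge; +x is the direction in which the strut slides in, z up. Steel base plate 8 mm thick, x -85 to +185 mm, y +-60 mm; the part in front of the roof (x < 0) is an open apron. Side skirts (inner faces y +-60 mm) and a rear plate (x 181 mm) close it: only the front is open
- roof_edge (a point): middle of the front lower edge of the flat aluminium roof, 88 mm above the table (station x = 0, axes as the station's). The roof runs from here to x = 185 mm, is 140 mm wide, top at 93 mm, with two ribs up to 103 mm from x = 40 mm on. A home strut lies wholly under it, rear end 18 to 38 mm inside this edge, so a pushing finger must lean in under the edge from the front
- guide_entry (a point): station x = 65 mm, on the base plate: start of two straight guides 32 mm high that run to x = 165 mm and leave a 44 mm gap centred on station y = 0; in front of them flared lead-ins widen the gap to about 80 mm at x = 40 mm
- stop_nearest (a point): station x = 128 mm: the most forward setting of the hidden hard stop's face (42 mm wide, from the base plate to 42 mm above the table). Each time the stop stands fixed 0 to 20 mm farther in (+x) than this point; the setting is not shown and has to be felt, or read from the feeler
- feeler (a joint): spring pin in the middle of the stop's face, at 28 mm above the table: 0 = fully out (sticks 8 mm out of the stop), 0.008 m = pushed flush with the stop's face, the strut is home. Its spring is weak (under 0.5 N), much less than the strut's sliding friction
- strut: piece of square steel tube with flat welded end caps, 40 x 40 mm and 110 mm long, 0.35 to 0.6 kg, loose. Origin: centre of its underside; x along its length, z up. Both ends are alike, either may go first
- strut_mid (a point): centre of the strut, 20 mm above its origin
- vee: grey steel V-block, 45 x 60 x 36 mm, V upward, origin at the centre of its underside; bystander
- offcut: dark flat bar offcut 30 x 140 x 10 mm, length along its y, origin at the centre of its underside; bystander
- jar: open round red metal jar, 60 mm in diameter and 60 mm high, origin at the centre of its underside; bystander

How it is judged:
By the outcome, as a careful person would: the job done as asked, in the order asked, and still so for the second after the job is handed in, with the robot touching nothing.
It also fails if it takes over 51 s, if anything falls off the work surface, if the arm or the gripper's body presses on something with over 40 N, if the wrist force passes 120 N, or if a joint passes its speed limit or range.

ROBOT

A 6-joint arm with a two-finger parallel gripper is mounted at the origin on the work surface; the furniture and walls round the work are solid. World frame = base frame: x ahead of the robot, y to its left, z up, the work surface at z = 0. Lengths are in mm, angles in rad, forces in N, time in s.
With the tool pointing down it reaches from about 425 to 1125 mm from the base axis. Payload 14.9 kg.
Tool frame: the origin (TCP) lies midway between the tips of the shut fingers; the grasp point (between the pads) lies 19 mm behind it; z points along the fingers, y is the direction in which the jaws open and shut (so a half turn about z gives the same grasp; the last joint's range is limited). The gripper opens to 91 mm and grips with 3 to 60 N. Pads are 32 mm wide; open, the fingers measure 118 mm over their backs; the gripper's body (76 mm by 178 mm) begins 60 mm behind the grasp point.
Start: joints at [-1.168, 0.379, 1.734, -0, 1.028, -0.033], TCP at [295.493, -634.588, 213.932] pointing down, gripper open.
Joint ranges: [-2.77, 2.77], [-0.74, 2.19], [0, 2.66], [-1.06, 4.2], [0.31, 2.87], [-3.08, 3.08]. Speed limits (rad/s): [1.89, 1.89, 2.39, 3.14, 3.14, 3.14].

INTERFACE

Orientations are given as a 3x3 rotation matrix whose columns are the frame's x, y, z axes.
In Python, from workcell import * gives the robot as it stands.
- The arm moves only by the tool jog_arm, never from a script. Its argument "series" is a list that holds one entry, the list of rows, each a list of 4 numbers: the shift along the tool's x, y, z in mm, then the turn about the tool's z in rad. A call has 1 to 5 rows; each row shifts and turns the commanded pose from where the row before left it, along the tool's axes as they then stand; what a row does not reach is not made up. A row lasts 1/12 s, in which the tool goes at most 41.7 mm and 7.16 degrees, less where a joint would pass 70% of its speed; a pose out of reach is approached as far as the arm can. A call is refused whole if a number of a shift passes 41.7 or a number of a turn 0.125, either way. A call with a gripper value outside its range is refused whole. "fingers" is the finger opening in mm, from 0 to 91.2, set as the call begins (left out, the last holds). The fingers move at their own pace and stop on an object; "newtons" is the grip in N (left out, the last holds). Time passes only in rows, so rows that do not move let the fingers close. It gives the time, the measured TCP pose, the force and the opening at its end, in the units of the state.
- sense(): the state, without advancing time (a new reading comes with each control period).
- get_image(name): name is "scene" or "top" or "wrist"; returns a dict with "frame" (384x512x3 uint8, red, green, blue), "intrinsics" (3x3 intrinsics, pixels), "k1" (the pictures are not rectified: a ray, as slopes to the right and down, at radius r is drawn at 1 + k1 r^2 times it, then the intrinsics apply), "view" (4x4, takes a point from world to camera coordinates); the wrist camera has in their place "T_tool_cam" (4x4, takes a point from camera to tool coordinates, whose origin is the TCP and whose axes are the flange's). Camera axes: x right, y down, z forward; pixel columns grow to the right and rows downward; lengths in mm; the calibration is good to about 2 mm. A picture is of the moment at which its call begins: read the wrist's pose just before it. There is no depth.
- sign_off(): hands the job in, once; it reports no verdict.
The state is a dict: "time_s": time; "joint_pos": joint angles; "dq": joint speeds; "joint_torque": joint torques, N m; "tcp_pos": TCP position; "tcp_rot": TCP orientation; "ft_force": force on the tool from outside, world axes, zero at the start; "wrist_torque": the same for the moment, N m; "finger_gap": opening from 0.0 (shut) to 1.0 (fully open).
Only numpy, scipy, OpenCV 4.12 (cv2) and the standard library are available. Lean on these libraries where they do the work, as an engineer would, in place of code of your own. Each camera call takes 0.05 s, during which the arm holds its last target.

## Working session

There is one attempt and no reset: what is moved stays moved. The work goes in short steps, Python scripts to look and compute and a tool call to move; the robot and the scene stay as the last step left them, time stands still between calls to the robot, and variables do not carry over. Pictures are saved under pics/ and viewed, and the job is handed in when it is done.

Besides the shell and the picture viewer there is one more tool, called after "Emit:" as name([rows], argument=value, ...), one row to a line, values as JSON. jog_arm: Moves the arm, as the interface text tells. Its arguments: {"type":"object","properties":{"series":{"type":"array"},"fingers":{"type":"number"},"newtons":{"type":"number"}},"required":["series"]}

```bash
ls; mkdir -p pics; python3 - <<'E'
from workcell import *
import cv2,json,numpy as np
s=sense();print(s)
for n in ["scene","top","wrist"]:
    g=get_image(n);cv2.imwrite(f"pics/{n}0.png",g["frame"][:,:,::-1])
    print(n,{k:(np.array(v).round(4).tolist()) for k,v in g.items() if k!="frame"})
E
```

```text
pics
{'time_s': 0.0, 'joint_pos': array([-1.16828976e+00,  3.79416580e-01,  1.73479747e+00,  1.17596182e-05,
        1.02849137e+00, -3.33073097e-02]), 'dq': array([-0.00080586,  0.00122745, -0.00079715, -0.00017115, -0.00023918,
        0.00024635]), 'joint_torque': array([ 4.65504927e-03, -7.63715744e+01, -4.34362757e+01,  6.51962031e-02,
        4.23793949e-02, -7.60322314e-05]), 'tcp_pos': array([ 295.33708659, -634.19774748,  213.27438316]), 'tcp_rot': array([[ 9.06529341e-01,  4.22142596e-01, -4.26632578e-04],
       [ 4.22142809e-01, -9.06528760e-01,  1.02778347e-03],
       [ 4.71164815e-05, -1.11181575e-03, -9.99999381e-01]]), 'ft_force': array([ 0.12585857, -0.69712211,  0.13105449]), 'wrist_torque': array([-0.01576523, -0.05048236,  0.00231533]), 'finger_gap': 1.0047056826542762}
scene {'intrinsics': [[487.7593, 0.0, 253.0602], [0.0, 487.7593, 184.3229], [0.0, 0.0, 1.0]], 'k1': 0.0452, 'view': [[-0.8747, -0.4844, 0.0135, 401.9108], [-0.2825, 0.487, -0.8265, 195.4676], [0.3938, -0.7268, -0.5628, 937.8773], [0.0, 0.0, 0.0, 1.0]]}
top {'intrinsics': [[479.0899, 0.0, 252.5302], [0.0, 479.0899, 192.1196], [0.0, 0.0, 1.0]], 'k1': -0.087, 'view': [[0.005, -0.9999, -0.011, -7.3781], [-0.9984, -0.0044, -0.0565, 464.3934], [0.0564, 0.0113, -0.9983, 1156.8072], [0.0, 0.0, 0.0, 1.0]]}
wrist {'intrinsics': [[322.9208, 0.0, 258.7837], [0.0, 322.9208, 192.3167], [0.0, 0.0, 1.0]], 'k1': 0.031, 'T_tool_cam': [[0.001, -0.9723, -0.2336, 65.3882], [1.0, 0.0013, -0.0012, 0.5068], [0.0014, -0.2336, 0.9723, -170.4989], [0.0, 0.0, 0.0, 1.0]]}
```

View pics/scene0.png

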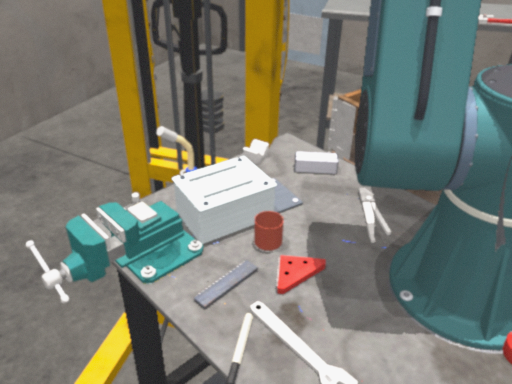

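View pics/top0.png

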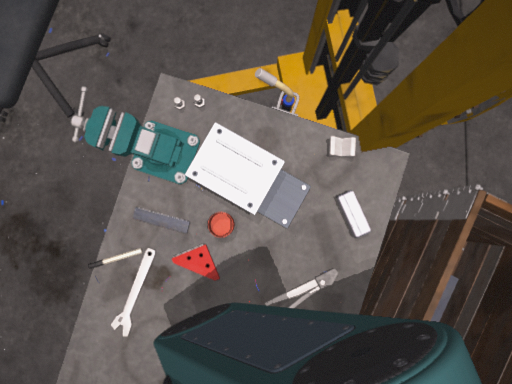

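View pics/wrist0.png

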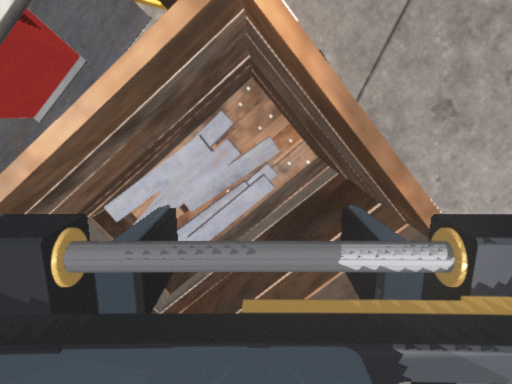

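The scene view shows the station with its roof at about (225,195) and its apron toward the strut. In the top view the station roof is around (237,168), the apron around (285,197), the strut around (354,214), the vee around (342,146), the jar at (221,224) and the offcut at (162,218). I'll enlarge these.

```bash
python3 - <<'E'
import cv2
t=cv2.imread("pics/top0.png")
c=t[110:250,180:380];cv2.imwrite("pics/c1.png",cv2.resize(c,None,fx=4,fy=4,interpolation=cv2.INTER_CUBIC))
c=t[182:246,325:385];cv2.imwrite("pics/c2.png",cv2.resize(c,None,fx=9,fy=9,interpolation=cv2.INTER_CUBIC))
E
```

```text
(no output)
```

View pics/c1.png

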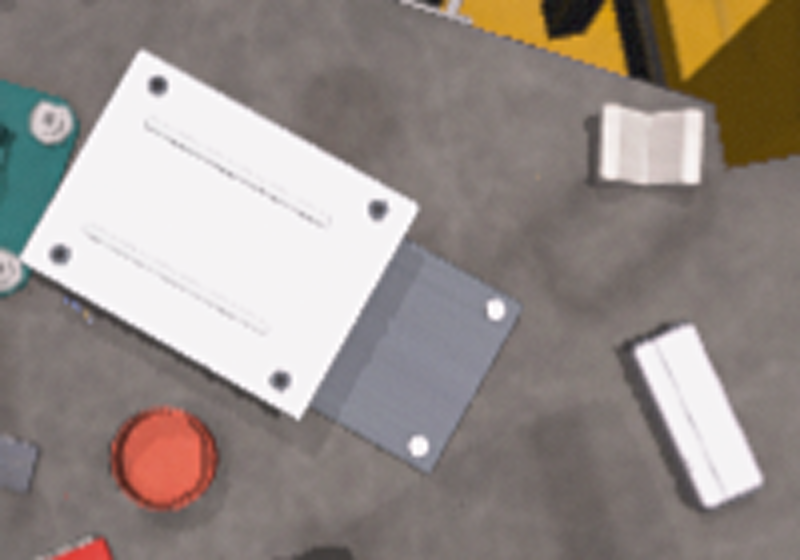

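View pics/c2.png

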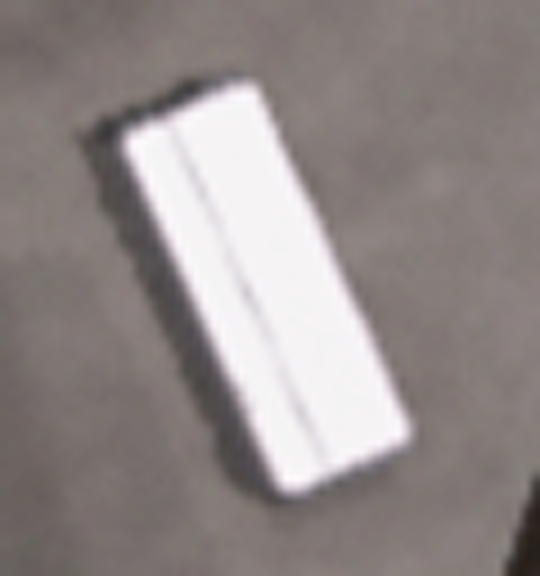

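```bash
cat > h.py <<'E'
from workcell import *
import numpy as np, cv2
def undist(px,K,k1):
    D=np.array([k1,0,0,0,0.])
    return cv2.undistortPoints(np.array(px,float).reshape(-1,1,2),np.array(K),D).reshape(-1,2)
def ray2z(px,z,g):
    u=undist(px,g["intrinsics"],g["k1"]);V=np.array(g["view"]);R=V[:3,:3];t=V[:3,3]
    c=-R.T@t; out=[]
    zz=np.broadcast_to(z,len(u))
    for a,h in zip(u,zz):
        d=R.T@np.array([a[0],a[1],1]);out.append(c+d*(h-c[2])/d[2])
    return np.array(out)
def proj(P,g):
    V=np.array(g["view"]);rv=cv2.Rodrigues(V[:3,:3])[0]
    return cv2.projectPoints(np.array(P,float).reshape(-1,3),rv,V[:3,3],np.array(g["intrinsics"]),np.array([g["k1"],0,0,0,0.]))[0].reshape(-1,2)
E
python3 - <<'E'
from h import *
g=get_image("top")
f=lambda l,o,s:[( (a+.5)/s-.5+o[0],(b+.5)/s-.5+o[1]) for a,b in l]
S=f([(120,140),(255,80),(412,438),(285,497)],(325,182),9)
p=ray2z(S,40,g);print(p.round(1)); print(np.linalg.norm(np.roll(p,-1,0)-p,axis=1))
R=f([(140,50),(418,205),(300,420),(22,262)],(180,110),4)
p=ray2z(R,93,g);print(p.round(1)); print(np.linalg.norm(np.roll(p,-1,0)-p,axis=1))
A=f([(521,305),(430,472)],(180,110),4)
p=ray2z(A,8,g);print(p.round(1),np.linalg.norm(p[0]-p[1]))
V=f([(603,104),(705,108),(700,186),(600,182)],(180,110),4)
print(ray2z(V,36,g).round(1))
E
```

```text
[[ 451.9 -209.2   40. ]
 [ 468.  -245.3   40. ]
 [ 373.2 -286.6   40. ]
 [ 357.6 -252.7   40. ]]
[ 39.50488928 103.36480616  37.33417219 103.83529015]
[[620.9  82.   93. ]
 [531.7 -77.9  93. ]
 [408.8 -11.1  93. ]
 [498.2 148.3  93. ]]
[183.03635892 139.86942567 182.73381206 139.48239799]
[[ 480.7 -145.8    8. ]
 [ 378.2  -90.1    8. ]] 116.63509522204268
[[ 600.6 -192.7   36. ]
 [ 598.6 -254.6   36. ]
 [ 551.1 -251.    36. ]
 [ 553.1 -190.6   36. ]]
```

```bash
python3 - <<'E'
import cv2
t=cv2.imread("pics/scene0.png")
c=t[140:185,280:350];cv2.imwrite("pics/c3.png",cv2.resize(c,None,fx=10,fy=10,interpolation=cv2.INTER_CUBIC))
c=t[145:245,160:310];cv2.imwrite("pics/c4.png",cv2.resize(c,None,fx=5,fy=5,interpolation=cv2.INTER_CUBIC))
E
```

```text
(no output)
```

View pics/c3.png

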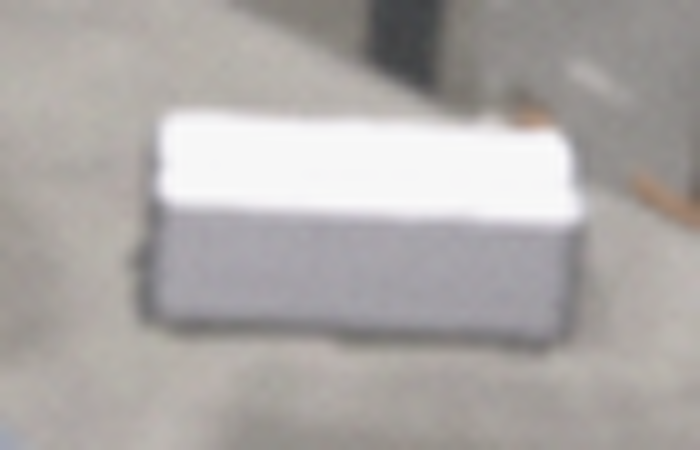

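View pics/c4.png

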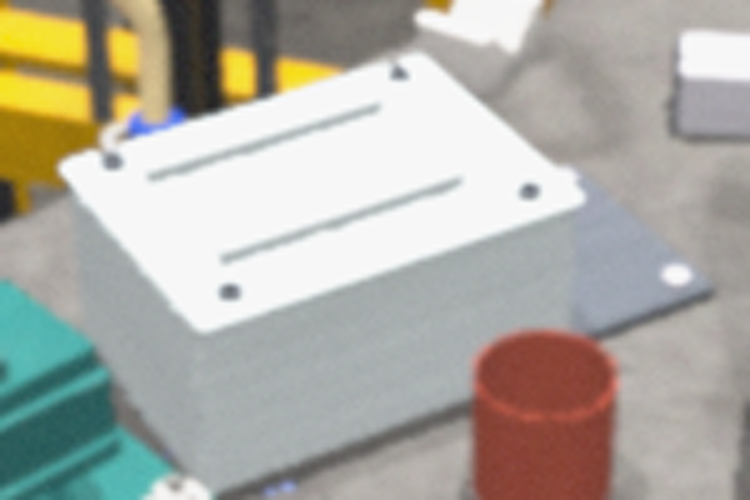

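```bash
cat >> h.py <<'E'
def rz(a): return np.array([[np.cos(a),-np.sin(a)],[np.sin(a),np.cos(a)]])
ST=np.array([470.2,-44.5]); SA=np.radians(60.9)
def st(x,y,z): return np.r_[ST+rz(SA)@np.array([x,y]),z]
def to_st(p): return np.r_[rz(SA).T@(np.array(p)[:2]-ST),p[2]]
def plan(target):
    s=sense();d=np.array(target)-s["tcp_pos"];R=s["tcp_rot"]
    print("t",round(s["time_s"],2),"tcp",s["tcp_pos"].round(1),"tool shift",(R.T@d).round(1),"xang",np.degrees(np.arctan2(R[1,0],R[0,0])).round(2),"tilt",np.degrees(np.arccos(-R[2,2])).round(2))
def box(c,a,l,w,z0,z1):
    return np.array([np.r_[np.array(c)+rz(a)@np.array([sx*l/2,sy*w/2]),z] for z in(z0,z1) for sx,sy in((1,1),(1,-1),(-1,-1),(-1,1))])
E
python3 - <<'E'
from h import *
b=box([412.7,-248.5],np.radians(24.2),110,40,0,40)
bs=np.vstack([st(x,y,z) for x,y,z in [(0,70,93),(0,-70,93),(185,70,93),(185,-70,93),(-85,60,8),(-85,-60,8)]])
for n in("scene","top"):
    g=get_image(n);im=g["frame"][:,:,::-1].copy();im=cv2.resize(im,None,fx=4,fy=4,interpolation=cv2.INTER_CUBIC)
    for P,c in((b,(0,0,255)),(bs,(255,0,255))):
        for u in proj(P,g): cv2.circle(im,tuple(int(v) for v in (u+.5)*4),3,c,-1)
    im=im[110*4:250*4,170*4:370*4] if n=="top" else im[130*4:245*4,160*4:350*4]
    cv2.imwrite(f"pics/ov_{n}.png",im)
plan([412.7,-248.5,100])
E
```

```text
t 0.3 tcp [ 295.4 -634.5  213.7] tool shift [ 269.2 -300.4  113.8] xang 24.97 tilt 0.02
```

View pics/ov_scene.png

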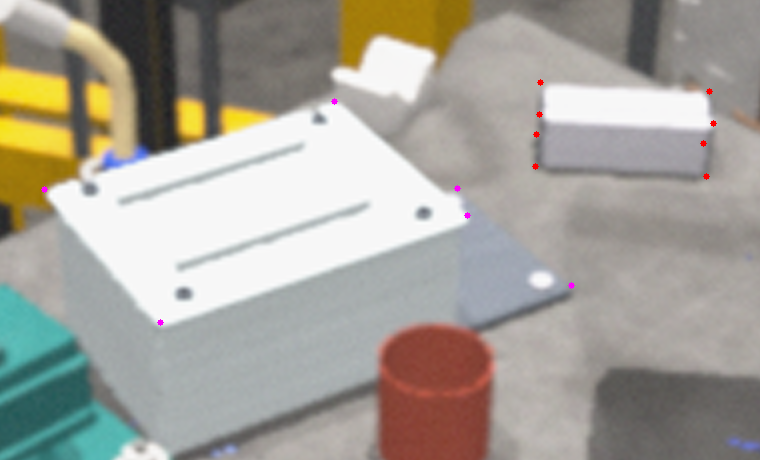

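View pics/ov_top.png

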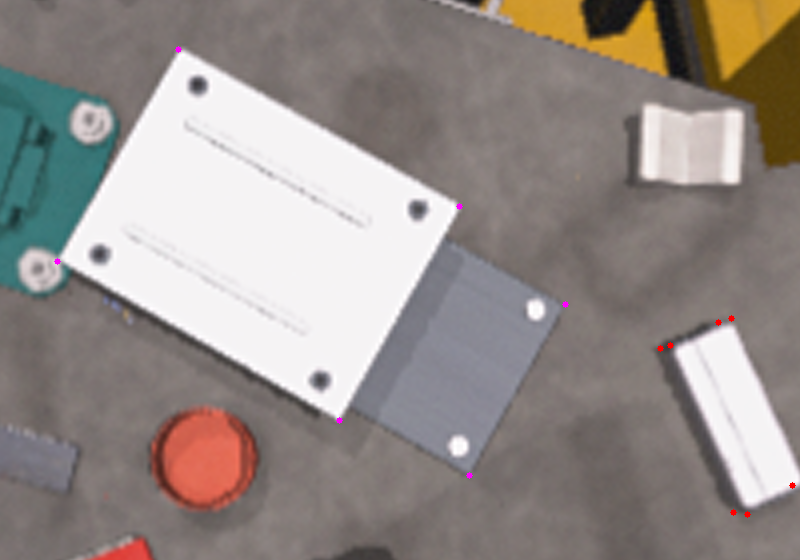

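The model projections match both pictures to within about 2 mm: strut centre (412.7,-248.5) at 24.2°, roof edge (470,-44.5) at 60.9°. Next I'll move above the strut.

Emit:
jog_arm([
  [[25,-28,0,0.003],[28,-30,0,0.003],[28,-30,6,0.003],[28,-30,12,0.002],[28,-30,16,0.002]],
], fingers=80, newtons=40)

```text
time_s: 0.72
tcp_pos: [357.8, -444.6, 181.6]
tcp_rot: [[0.912, 0.41, 0.001], [0.41, -0.912, -0.001], [0.0, 0.002, -1.0]]
ft_force: [0.7, -0.1, -0.6]
finger_gap: 0.877
```

Emit:
jog_arm([
  [[28,-30,16,0],[28,-30,16,0],[28,-32,16,0],[28,-32,14,0],[20,-28,10,0]],
])

```text
time_s: 1.13
tcp_pos: [412.2, -261.5, 112.4]
tcp_rot: [[0.912, 0.41, -0.0], [0.41, -0.912, 0.0], [-0.0, -0.0, -1.0]]
ft_force: [0.9, 0.2, 0.5]
finger_gap: 0.878
```

```bash
python3 - <<'E'
from h import *
print(sense()["joint_pos"].round(3))
plan([412.7,-248.5,14])
g=get_image("wrist");cv2.imwrite("pics/w1.png",g["frame"][:,:,::-1])
E
```

```text
[-0.613  0.208  2.199  0.     0.735  0.535]
t 1.13 tcp [ 412.2 -261.5  112.4] tool shift [  5.8 -11.6  98.4] xang 24.23 tilt 0.02
```

View pics/w1.png

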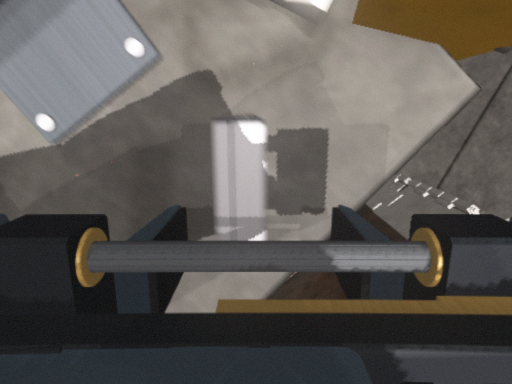

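The wrist view shows the strut between the fingers, spanning columns 213–267, slightly left of the middle of the gap. I'll re-read the pose once it has settled.

```bash
python3 - <<'E'
from h import *
plan([412.7,-248.5,14])
E
```

```text
t 1.18 tcp [ 411.1 -256.8  110.4] tool shift [ 5.1 -6.5 96.5] xang 24.29 tilt 0.25
```

Emit:
jog_arm([
  [[0,0,20,0],[0,0,20,0],[0,0,15,0],[0,0,0,0]],
])

```text
time_s: 1.52
tcp_pos: [410.7, -262.7, 55.9]
tcp_rot: [[0.912, 0.411, -0.003], [0.411, -0.912, 0.002], [-0.002, -0.003, -1.0]]
ft_force: [-0.4, 0.4, -1.5]
finger_gap: 0.877
```

```bash
python3 - <<'E'
from h import *
plan([412.7,-248.5,14])
E
```

```text
t 1.52 tcp [ 410.7 -262.7   55.9] tool shift [  7.7 -12.   41.9] xang 24.24 tilt 0.21
```

Emit:
jog_arm([
  [[7.5,-12,0,0],[0,0,15,0],[0,0,15,0],[0,0,9,0],[0,0,0,0]],
])

```text
time_s: 1.93
tcp_pos: [413.3, -249.4, 18.3]
tcp_rot: [[0.912, 0.41, -0.002], [0.41, -0.912, 0.001], [-0.001, -0.002, -1.0]]
ft_force: [-0.7, 1.3, -0.2]
finger_gap: 0.879
```

```bash
python3 - <<'E'
from h import *
plan([412.7,-248.5,14])
E
```

```text
t 1.93 tcp [ 413.3 -249.4   18.3] tool shift [-0.2 -1.1  4.3] xang 24.22 tilt 0.11
```

Emit:
jog_arm([
  [[0,-1,4.5,0],[0,0,0,0],[0,0,0,0],[0,0,0,0],[0,0,0,0]],
], fingers=30, newtons=50)

```text
time_s: 2.35
tcp_pos: [413.7, -248.9, 15.1]
tcp_rot: [[0.912, 0.41, 0.001], [0.41, -0.912, -0.0], [0.0, 0.001, -1.0]]
ft_force: [-0.0, -0.2, -0.1]
finger_gap: 0.54
```

Emit:
jog_arm([
  [[0,0,0,0],[0,0,0,0],[0,0,0,0],[0,0,0,0]],
])

```text
time_s: 2.68
tcp_pos: [413.5, -248.7, 14.9]
tcp_rot: [[0.912, 0.41, -0.0], [0.41, -0.912, 0.0], [-0.0, -0.0, -1.0]]
ft_force: [-1.6, 1.4, 7.2]
finger_gap: 0.438
```

The opening is 39.96 mm and the wrist reads 7 N, so the strut is held. I'll lift it and work out the approach.

Emit:
jog_arm([
  [[0,0,-15,0],[0,0,-25,0],[0,0,-25,0],[0,0,-10,0]],
])

```text
time_s: 3.02
tcp_pos: [414.2, -249.2, 91.9]
tcp_rot: [[0.912, 0.41, 0.002], [0.41, -0.912, -0.001], [0.001, 0.002, -1.0]]
ft_force: [0.7, -0.1, -5.0]
finger_gap: 0.437
```

```bash
python3 - <<'E'
from h import *
print(st(-85,0,60));plan(st(-85,0,70));print(sense()["finger_gap"],sense()["ft_force"])
E
```

```text
[ 428.86149266 -118.77063896   60.        ]
t 3.02 tcp [ 414.2 -249.2   91.9] tool shift [  66.8 -113.    21.7] xang 24.23 tilt 0.13
0.43658643230287203 [ 0.71193676 -0.08471411 -4.97622559]
```

Emit:
jog_arm([
  [[13,-22,0,0],[14,-23,3,0],[14,-23,5,0],[14,-23,5,0],[12,-22,5,0]],
])

```text
time_s: 3.43
tcp_pos: [427.9, -116.8, 71.0]
tcp_rot: [[0.912, 0.41, -0.0], [0.41, -0.912, 0.0], [-0.0, -0.0, -1.0]]
ft_force: [0.8, 0.3, -5.0]
finger_gap: 0.436
```

Emit:
jog_arm([
  [[0,0,0,-0.1],[0,0,0,-0.12],[0,0,0,-0.12],[0,0,0,-0.12],[0,0,0,-0.12]],
])

```text
time_s: 3.85
tcp_pos: [427.8, -118.0, 71.0]
tcp_rot: [[0.533, 0.846, -0.001], [0.846, -0.533, 0.0], [-0.0, -0.001, -1.0]]
ft_force: [0.1, -0.1, -5.7]
finger_gap: 0.44
```

Emit:
jog_arm([
  [[0,0,0,-0.06],[0,0,0,0]],
])

```text
time_s: 4.02
tcp_pos: [427.8, -118.0, 71.0]
tcp_rot: [[0.484, 0.875, -0.001], [0.875, -0.484, 0.0], [-0.0, -0.001, -1.0]]
ft_force: [0.2, 0.6, -5.1]
finger_gap: 0.436
```

```bash
python3 - <<'E'
from h import *
plan(st(-85,0,70))
E
```

```text
t 4.02 tcp [ 427.8 -118.    71. ] tool shift [-0.1  1.3  1. ] xang 61.06 tilt 0.04
```

Emit:
jog_arm([
  [[0,1,15,0],[5,0,20,0],[20,0,4,0],[20,0,0,0],[10,0,0,0]],
])

```text
time_s: 4.43
tcp_pos: [456.1, -69.4, 31.9]
tcp_rot: [[0.488, 0.873, -0.001], [0.873, -0.488, 0.0], [-0.0, -0.001, -1.0]]
ft_force: [0.1, -0.6, -4.2]
finger_gap: 0.438
```

```bash
python3 - <<'E'
from h import *
plan(st(-24,0,23))
for n in("wrist","top"):
    g=get_image(n);cv2.imwrite(f"pics/{n}2.png",g["frame"][:,:,::-1])
E
```

```text
t 4.43 tcp [456.1 -69.4  31.9] tool shift [4.6 0.2 8.9] xang 60.76 tilt 0.05
```

View pics/wrist2.png

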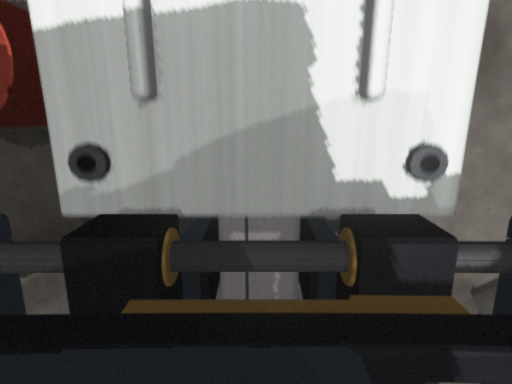

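View pics/top2.png

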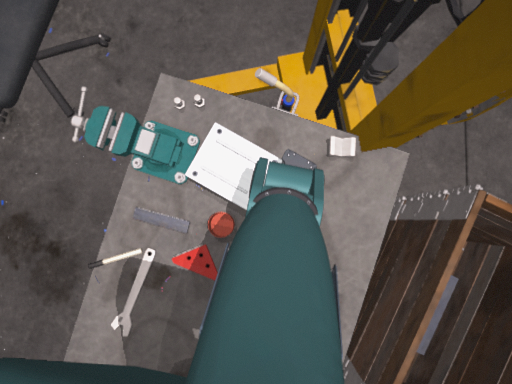

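The strut is centred under the roof edge: strut centre about column 259, roof centre about 257. I'll lower it onto the plate.

Emit:
jog_arm([
  [[2,0,4,0],[0,0,3,0],[0,0,1,0],[0,0,0,0]],
])

```text
time_s: 4.87
tcp_pos: [456.3, -69.3, 24.3]
tcp_rot: [[0.487, 0.873, -0.001], [0.873, -0.487, 0.0], [-0.0, -0.001, -1.0]]
ft_force: [0.5, -0.5, -5.4]
finger_gap: 0.435
```

```bash
python3 - <<'E'
from h import *
plan(st(-24,0,23));print(sense()["ft_force"].round(1))
E
```

```text
t 4.87 tcp [456.3 -69.3  24.3] tool shift [4.4 0.1 1.3] xang 60.84 tilt 0.04
[ 0.5 -0.5 -5.4]
```

Emit:
jog_arm([
  [[3,0,1,0],[0,0,0.5,0],[0,0,0,0]],
])

```text
time_s: 5.12
tcp_pos: [458.4, -66.3, 23.1]
tcp_rot: [[0.486, 0.874, 0.0], [0.874, -0.486, -0.0], [0.0, 0.0, -1.0]]
ft_force: [-0.1, -0.4, -4.7]
finger_gap: 0.437
```

Emit:
jog_arm([
  [[0,0,0.7,0],[0,0,0,0]],
])

```text
time_s: 5.28
tcp_pos: [458.4, -66.3, 22.9]
tcp_rot: [[0.486, 0.874, -0.0], [0.874, -0.486, -0.0], [-0.0, -0.0, -1.0]]
ft_force: [-4.3, 1.3, 8.5]
finger_gap: 0.433
```

Emit:
jog_arm([
  [[0,0,0.5,0],[0,0,0,0]],
])

```text
time_s: 5.45
tcp_pos: [458.4, -66.3, 22.8]
tcp_rot: [[0.486, 0.874, -0.0], [0.874, -0.486, 0.0], [-0.0, -0.0, -1.0]]
ft_force: [-8.9, 2.2, 23.8]
finger_gap: 0.435
```

Emit:
jog_arm([
  [[0,0,-1,0],[0,0,0,0],[0,0,-6,0],[0,0,-20,0],[0,0,-20,0]],
], fingers=65)

```text
time_s: 5.87
tcp_pos: [457.7, -66.2, 69.3]
tcp_rot: [[0.486, 0.874, -0.002], [0.874, -0.486, 0.0], [-0.001, -0.002, -1.0]]
ft_force: [0.5, 0.4, 0.2]
finger_gap: 0.712
```

Emit:
jog_arm([
  [[-20,0,0,0],[-30,0,0,0],[-25,0,0,0],[-6,0,0,0],[0,0,0,0]],
], fingers=10)

```text
time_s: 6.28
tcp_pos: [418.5, -138.0, 69.3]
tcp_rot: [[0.488, 0.873, 0.0], [0.873, -0.488, -0.0], [0.0, 0.0, -1.0]]
ft_force: [0.1, 0.3, -0.4]
finger_gap: 0.378
```

```bash
python3 - <<'E'
from h import *
print(to_st(sense()["tcp_pos"]));plan(st(-105,0,28))
for n in("wrist","top"):
    g=get_image(n);cv2.imwrite(f"pics/{n}3.png",g["frame"][:,:,::-1])
E
```

```text
[-106.88128692   -0.32353326   69.31181874]
t 6.28 tcp [ 418.5 -138.    69.3] tool shift [ 1.9 -0.3 41.3] xang 60.77 tilt 0.03
```

View pics/wrist3.png

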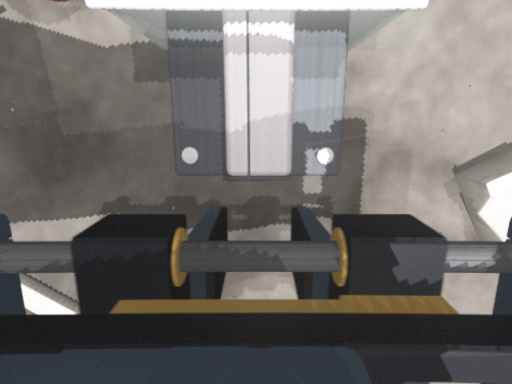

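Emit:
jog_arm([
  [[0,0,15,0],[0,0,20,0],[0,0,12,0],[0,0,0,0]],
])

```text
time_s: 6.72
tcp_pos: [418.2, -135.7, 20.1]
tcp_rot: [[0.486, 0.874, -0.003], [0.874, -0.486, 0.001], [-0.0, -0.003, -1.0]]
ft_force: [-0.8, -0.1, 0.1]
finger_gap: 0.111
```

Emit:
jog_arm([
  [[6,0,0,0],[10,0,0,0],[10,0,0,0],[10,0,0,0],[10,0,0,0]],
])

```text
time_s: 7.13
tcp_pos: [442.3, -95.8, 22.6]
tcp_rot: [[0.486, 0.874, 0.001], [0.874, -0.486, -0.0], [0.0, 0.001, -1.0]]
ft_force: [-1.3, -3.2, 2.9]
finger_gap: 0.106
```

Emit:
jog_arm([
  [[8,0,0,0],[8,0,0,0],[7,0,0,0],[6,0,0,0],[3,0,0,0]],
])

```text
time_s: 7.55
tcp_pos: [457.2, -68.2, 22.0]
tcp_rot: [[0.486, 0.874, 0.0], [0.874, -0.486, 0.0], [0.0, 0.0, -1.0]]
ft_force: [-2.2, -2.9, 3.1]
finger_gap: 0.11
```

```bash
python3 - <<'E'
from h import *
print(to_st(sense()["tcp_pos"]),sense()["ft_force"].round(1))
for n in("wrist",):
    g=get_image(n);cv2.imwrite(f"pics/{n}4.png",g["frame"][:,:,::-1])
E
```

```text
[-27.0396715   -0.18782157  21.95771555] [-2.2 -2.9  3.1]
```

View pics/wrist4.png

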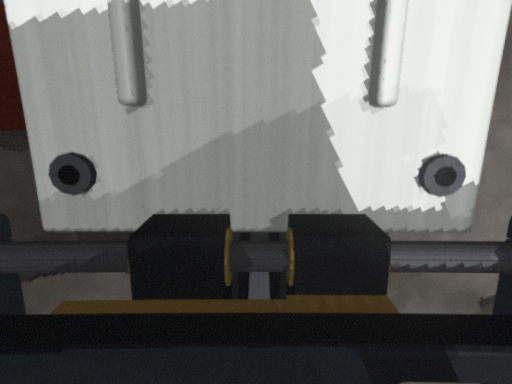

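Emit:
jog_arm([
  [[4,0,0,0],[2,0,0,0],[0,0,0,0]],
])

```text
time_s: 7.85
tcp_pos: [459.8, -63.4, 21.9]
tcp_rot: [[0.487, 0.874, 0.0], [0.874, -0.487, 0.0], [0.0, -0.0, -1.0]]
ft_force: [-0.0, 0.9, -0.1]
finger_gap: 0.109
```

```bash
python3 - <<'E'
from h import *
s=sense();print(to_st(s["tcp_pos"]),s["ft_force"].round(1),s["joint_pos"].round(3))
E
```

```text
[-21.57295473  -0.14136069  21.85090344] [-0.   0.9 -0.1] [-0.187  0.362  2.251  0.     0.528  0.321]
```

The strut now stands with its rear at the roof edge. The rows cannot tilt the tool directly, so the last stretch depends on leaning it. I'll back off, lift, take a look, and fit the arm kinematics from pose samples.

Emit:
jog_arm([
  [[-15,0,0,0],[-25,0,-5,0],[-15,0,-30,0],[-10,0,-40,0],[0,0,-40,0]],
])

```text
time_s: 8.27
tcp_pos: [426.3, -121.3, 137.5]
tcp_rot: [[0.488, 0.873, -0.003], [0.873, -0.488, 0.001], [-0.0, -0.003, -1.0]]
ft_force: [0.5, 0.5, 0.7]
finger_gap: 0.108
```

```bash
python3 - <<'E'
from h import *
s=sense();print(repr(s["joint_pos"]),repr(s["tcp_pos"]),s["tcp_rot"].round(3))
g=get_image("wrist");cv2.imwrite("pics/wrist5.png",g["frame"][:,:,::-1])
s=sense();print(repr(s["joint_pos"]),repr(s["tcp_pos"]))
E
```

```text
array([-3.29888986e-01,  9.13742358e-02,  2.27497387e+00,  1.07077508e-04,
        7.78040464e-01,  1.79773846e-01]) array([ 426.29005194, -121.31273656,  137.53027644]) [[ 0.488  0.873 -0.003]
 [ 0.873 -0.488  0.001]
 [-0.    -0.003 -1.   ]]
array([-3.28604727e-01,  7.98819863e-02,  2.26892625e+00,  2.75581998e-04,
        7.85448439e-01,  1.80884099e-01]) array([ 430.64814678, -122.16413812,  145.04308461])
```

View pics/wrist5.png

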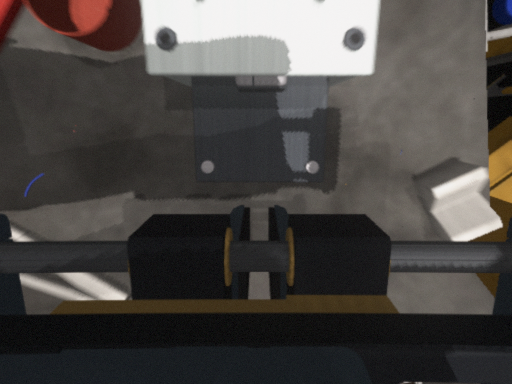

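The strut's rear end shows just under the roof edge, at columns 236–287 and rows 75–87, straight and centred. Now the kinematics fit.

```bash
cat > fk.py <<'E'
import numpy as np
from scipy.spatial.transform import Rotation as Rn
def Ry(a):return Rn.from_euler('y',a).as_matrix()
def Rz(a):return Rn.from_euler('z',a).as_matrix()
LO=np.array([-2.77,-.74,0,-1.06,.31,-3.08]);HI=np.array([2.77,2.19,2.66,4.2,2.87,3.08])
# p: a1,h1,L2,a3,L3,Lt
def fk(q,p,s4=1):
    a1,h1,L2,a3,L3,Lt=p
    R=Rz(q[0]);T=np.array([0,0,h1])+R@np.array([a1,0,0])
    R=R@Ry(q[1]);T=T+R@np.array([0,0,L2])
    R=R@Ry(q[2]);T=T+R@np.array([a3,0,L3])
    R=R@Rz(s4*q[3])@Ry(q[4]);T=T+R@np.array([0,0,Lt])
    R=R@Rz(q[5])
    return T,R
E
python3 - <<'E'
from fk import *
from scipy.optimize import least_squares
S=[([-1.16828976,.379416580,1.73479747,0,1.02849137,-.0333],[295.337,-634.198,213.274]),
([-.613,.208,2.199,0,.735,.535],[412.2,-261.5,112.4]),
([-.187,.362,2.251,0,.528,.321],[459.8,-63.4,21.9]),
([-.329889,.0913742,2.274974,0,.77804,.17977],[426.29,-121.31,137.53]),
([-.328605,.079882,2.268926,0,.785448,.180884],[430.65,-122.16,145.04])]
def f(p):
    r=[fk(q,p)[0]-np.array(t) for q,t in S]
    return np.r_[np.ravel(r),(p-[0,400,400,0,400,250])*1e-3]
o=least_squares(f,[0,400,400,0,400,250]);print(o.x.round(1),o.fun[:15].round(1))
for q,t in S[:1]:print(fk(q,o.x)[1].round(3))
E
```

```text
[-3.000e-01  3.192e+02  5.502e+02  4.180e+01  6.048e+02  2.684e+02] [-21.4  -9.1   0.1 -13.4 -19.   -0.1  -4.3 -22.8   0.1  -7.6 -22.1  -0.1
  -7.5 -22.1  -0. ]
[[-0.422  0.907 -0.   ]
 [ 0.907  0.422  0.001]
 [ 0.001  0.    -1.   ]]
```

```bash
cat >> fk.py <<'E'
def fk(q,p,s4=1):
    a1,h1,L2,a3,L3,Lt,d=p
    R=Rz(q[0]);T=np.array([0,0,h1])+R@np.array([a1,d,0])
    R=R@Ry(q[1]);T=T+R@np.array([0,0,L2])
    R=R@Ry(q[2]);T=T+R@np.array([a3,0,L3])
    R=R@Rz(s4*q[3])@Ry(q[4]);T=T+R@np.array([0,0,Lt])
    R=R@Rz(q[5]-np.pi/2*0)
    return T,R
def fit(S,p0=(0,350,500,0,600,300,0),w=1e-3):
    from scipy.optimize import least_squares
    def f(p): return np.r_[np.ravel([fk(q,p)[0]-np.array(t) for q,t in S]),(p-np.array(p0))*w]
    return least_squares(f,p0)
S0=[([-1.16828976,.379416580,1.73479747,0,1.02849137,-.0333],[295.337,-634.198,213.274]),
([-.613,.208,2.199,0,.735,.535],[412.2,-261.5,112.4]),
([-.187,.362,2.251,0,.528,.321],[459.8,-63.4,21.9]),
([-.329889,.0913742,2.274974,0,.77804,.17977],[426.29,-121.31,137.53]),
([-.328605,.079882,2.268926,0,.785448,.180884],[430.65,-122.16,145.04])]
E
python3 - <<'E'
from fk import *
o=fit(S0);p=o.x;print(p.round(1),o.fun[:15].round(1))
# tool-down reach limits vs z
for z in (20,100,200,300,400,500,600,800):
    rs=[]
    for r in range(150,1250,5):
        a1,h1,L2,a3,L3,Lt,d=p
        x=r-a1;y=z+Lt-h1;D=np.hypot(L3,a3);c=np.hypot(x,y)
        if c>L2+D: continue
        k=np.arccos(np.clip((c*c-L2**2-D**2)/(2*L2*D),-1,1)); q3=k+np.arctan2(-a3,L3)
        q3=k-np.arctan2(a3,L3)
        q2=np.arctan2(x,y)-np.arctan2(D*np.sin(k),L2+D*np.cos(k));q5=np.pi-q2-q3
        ok=LO[1]<q2<HI[1] and 0<q3<2.66 and .31<q5<2.87
        if ok: rs.append((r,round(q2,2),round(q3,2),round(q5,2)))
    print(z,rs[0] if rs else None,rs[-1] if rs else None)
E
```

```text
[-3.000e-01  3.192e+02  5.502e+02  4.180e+01  6.048e+02  2.684e+02
  2.330e+01] [-0.  -0.   0.1 -0.   0.  -0.1  0.1  0.1  0.1 -0.  -0.  -0.1 -0.  -0.1
 -0. ]
20 (245, np.float64(0.11), np.float64(2.65), np.float64(0.38)) (1150, np.float64(1.49), np.float64(0.13), np.float64(1.52))
100 (240, np.float64(-0.22), np.float64(2.66), np.float64(0.7)) (1150, np.float64(1.43), np.float64(0.12), np.float64(1.59))
200 (195, np.float64(-0.67), np.float64(2.66), np.float64(1.16)) (1145, np.float64(1.39), np.float64(0.03), np.float64(1.72))
300 (215, np.float64(-0.74), np.float64(2.5), np.float64(1.38)) (1125, np.float64(1.27), np.float64(0.09), np.float64(1.78))
400 (235, np.float64(-0.73), np.float64(2.33), np.float64(1.54)) (1100, np.float64(1.2), np.float64(0.05), np.float64(1.89))
500 (235, np.float64(-0.74), np.float64(2.17), np.float64(1.71)) (1060, np.float64(1.07), np.float64(0.11), np.float64(1.95))
600 (220, np.float64(-0.74), np.float64(2.0), np.float64(1.88)) (1015, np.float64(1.01), np.float64(0.05), np.float64(2.08))
800 (150, np.float64(-0.71), np.float64(1.63), np.float64(2.22)) (875, np.float64(0.77), np.float64(0.1), np.float64(2.27))
```

```bash
python3 - <<'E'
import numpy as np
R=np.array([[.488,.873,0],[.873,-.488,0],[0,0,-1.]])
P=np.array([[430.6,-122,145],[350,-300,330],[120,-440,400],[-150,-420,480],[-190,-350,550],[-130,-235,600]])
for a,b in zip(P,P[1:]):
    d=R.T@(b-a);n=int(np.ceil(np.linalg.norm(d)/40));print(n,(d/n).round(1))
E
```

```text
7 [-27.8   2.4 -26.4]
7 [-33.5 -18.9 -10. ]
8 [-14.3 -30.7 -10. ]
3 [ 13.9 -23.  -23.3]
4 [ 32.4  -0.9 -12.5]
```

Emit:
jog_arm([
  [[-20,2,-35,0],[-26,2,-30,0],[-30,2,-27,0],[-30,3,-25,0],[-30,3,-25,0]],
], fingers=6)

```text
time_s: 8.73
tcp_pos: [371.6, -246.1, 280.6]
tcp_rot: [[0.486, 0.874, 0.001], [0.874, -0.486, -0.001], [0.0, 0.001, -1.0]]
ft_force: [0.4, -0.1, 0.3]
finger_gap: 0.067
```

Emit:
jog_arm([
  [[-30,3,-23,0],[-28,2,-20,0],[-33,-19,-10,0],[-33,-19,-10,0],[-33,-19,-10,0]],
])

```text
time_s: 9.15
tcp_pos: [249.2, -357.5, 352.5]
tcp_rot: [[0.486, 0.874, 0.001], [0.874, -0.486, -0.0], [-0.0, 0.001, -1.0]]
ft_force: [0.7, -0.5, -0.5]
finger_gap: 0.068
```

```bash
python3 - <<'E'
from h import *
s=sense();print(s["tcp_pos"].round(0),s["joint_pos"].round(2))
g=get_image("wrist");cv2.imwrite("pics/wrist6.png",g["frame"][:,:,::-1])
g=get_image("scene");cv2.imwrite("pics/scene6.png",g["frame"][:,:,::-1])
E
```

```text
[ 249. -358.  353.] [-1.02 -0.23  2.12  0.    1.24 -0.51]
```

View pics/wrist6.png

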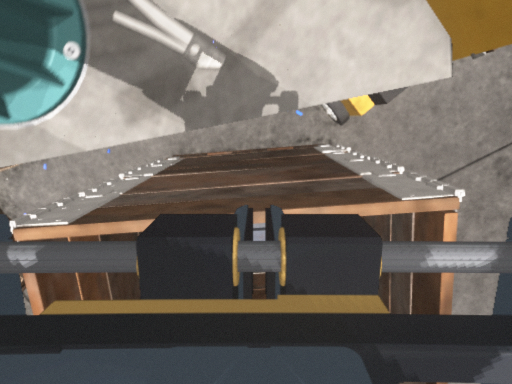

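View pics/scene6.png

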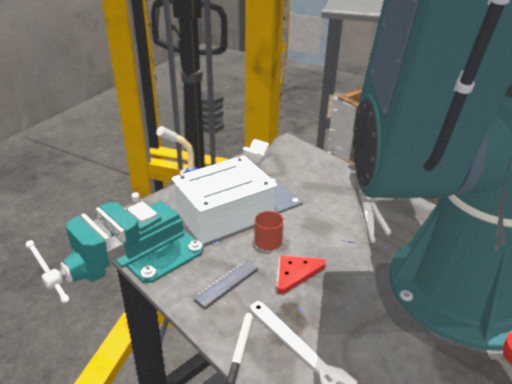

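The crate lies well below the tool, the robot base shows at top left (30,60), and the bystanders have not moved. I'll continue the swing.

Emit:
jog_arm([
  [[-33,-19,-10,0],[-33,-19,-10,0],[-33,-19,-10,0],[-20,-30,-10,0],[-14,-30,-10,0]],
])

```text
time_s: 9.67
tcp_pos: [82.4, -416.8, 402.0]
tcp_rot: [[0.486, 0.874, 0.0], [0.874, -0.486, 0.0], [0.0, -0.0, -1.0]]
ft_force: [-0.0, 0.0, 0.2]
finger_gap: 0.069
```

```bash
python3 - <<'E'
from h import *
s=sense();print(s["tcp_pos"].round(0),s["joint_pos"].round(2))
g=get_image("wrist");cv2.imwrite("pics/wrist7.png",g["frame"][:,:,::-1])
E
```

```text
[  82. -417.  402.] [-1.43 -0.29  2.08  0.    1.34 -0.92]
```

View pics/wrist7.png

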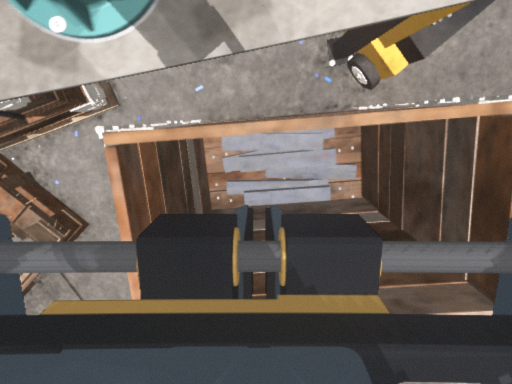

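Only crates on the floor ahead, so I'll continue.

Emit:
jog_arm([
  [[-19,-32,-14,0],[-19,-32,-14,0],[-19,-32,-14,0],[-19,-32,-14,0],[-12,-32,-16,0]],
])

```text
time_s: 10.13
tcp_pos: [-100.3, -415.3, 474.1]
tcp_rot: [[0.486, 0.874, 0.0], [0.874, -0.486, 0.0], [0.0, 0.0, -1.0]]
ft_force: [0.5, -1.1, 0.4]
finger_gap: 0.065
```

```bash
python3 - <<'E'
from h import *
s=sense();print(s["tcp_pos"].round(0),s["joint_pos"].round(2))
g=get_image("wrist");cv2.imwrite("pics/wrist8.png",g["frame"][:,:,::-1])
E
```

```text
[-100. -415.  474.] [-1.86 -0.31  1.98  0.    1.48 -1.35]
```

View pics/wrist8.png

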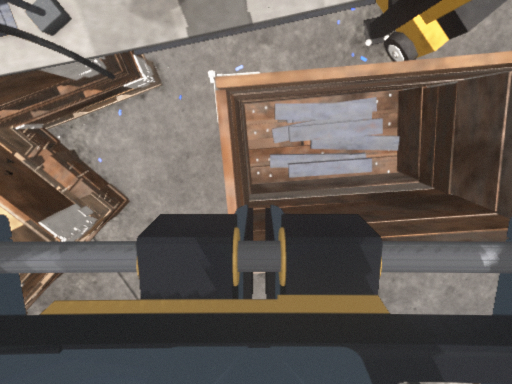

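Emit:
jog_arm([
  [[8,-24,-19,0],[8,-24,-19,0],[8,-24,-19,0],[8,-22,-19,0],[25,0,-12,0]],
])

```text
time_s: 10.6
tcp_pos: [-155.2, -319.5, 562.9]
tcp_rot: [[0.488, 0.873, -0.0], [0.873, -0.488, -0.0], [-0.0, -0.0, -1.0]]
ft_force: [1.3, 0.4, -0.6]
finger_gap: 0.068
```

Emit:
jog_arm([
  [[32,-2,-12,0],[32,-2,-12,0],[30,-2,-12,0],[20,0,0,0]],
])

```text
time_s: 10.93
tcp_pos: [-101.9, -215.7, 599.9]
tcp_rot: [[0.486, 0.874, -0.002], [0.874, -0.486, -0.003], [-0.003, 0.0, -1.0]]
ft_force: [-0.4, 0.1, 1.1]
finger_gap: 0.066
```

```bash
python3 - <<'E'
from h import *
s=sense();print(s["tcp_pos"].round(0),s["joint_pos"].round(2),np.hypot(*s["tcp_pos"][:2]))
E
```

```text
[-102. -216.  600.] [-2.11 -0.7   1.99  0.    1.85 -1.6 ] 238.57709901257235
```

Now at the inner limit (j2 = -0.70, limit -0.74). I'll push inward past it and watch the tilt.

Emit:
jog_arm([
  [[15,0,0,0],[15,0,0,0],[15,0,0,0]],
])

```text
time_s: 11.18
tcp_pos: [-88.7, -194.8, 602.0]
tcp_rot: [[0.486, 0.874, 0.007], [0.874, -0.486, 0.013], [0.015, -0.001, -1.0]]
ft_force: [0.5, -0.6, 0.4]
finger_gap: 0.069
```

```bash
python3 - <<'E'
from h import *
s=sense();print(s["tcp_pos"].round(0),s["joint_pos"].round(3),s["tcp_rot"].round(3));plan(s["tcp_pos"])
E
```

```text
[ -89. -195.  602.] [-2.105e+00 -7.390e-01  1.998e+00 -1.000e-03  1.897e+00 -1.598e+00] [[ 0.486  0.874  0.007]
 [ 0.874 -0.486  0.013]
 [ 0.015 -0.001 -1.   ]]
t 11.18 tcp [ -88.7 -194.8  602. ] tool shift [0. 0. 0.] xang 60.9 tilt 0.86
```

The tilt starts to appear in the wanted direction, 0.9° along u. I'll push harder.

Emit:
jog_arm([
  [[40,0,0,0],[40,0,0,0],[40,0,0,0]],
])

```text
time_s: 11.43
tcp_pos: [-65.6, -176.9, 633.8]
tcp_rot: [[0.485, 0.874, 0.031], [0.871, -0.486, 0.073], [0.079, -0.009, -0.997]]
ft_force: [0.5, 0.8, -0.4]
finger_gap: 0.064
```

```bash
python3 - <<'E'
from h import *
s=sense();print(s["tcp_pos"].round(0),s["joint_pos"].round(3),s["tcp_rot"].round(3));plan(s["tcp_pos"])
E
```

```text
[ -66. -177.  634.] [-2.041 -0.738  1.945 -0.007  2.014 -1.536] [[ 0.485  0.874  0.031]
 [ 0.871 -0.486  0.073]
 [ 0.079 -0.009 -0.997]]
t 11.43 tcp [ -65.6 -176.9  633.8] tool shift [0. 0. 0.] xang 60.86 tilt 4.57
```

```bash
cat >> fk.py <<'E'
from scipy.optimize import least_squares
YO=None
def row(q,sh,p,w,s4=1):
    T,R=fk(q,p,s4);C=TOOLC
    Rt=R@C
    T2=T+Rt@np.array(sh[:3]);R2=Rt@Rz(sh[3] if len(sh)>3 else 0)
    def f(x):
        t,r=fk(x,p,s4);return np.r_[t-T2,w*Rn.from_matrix(R2.T@(r@C)).as_rotvec()]
    v=np.array([1.89,1.89,2.39,3.14,3.14,3.14])*.7/12
    o=least_squares(f,np.clip(q,LO+1e-6,HI-1e-6),bounds=(np.maximum(LO,q-v)-1e-9,np.minimum(HI,q+v)+1e-9))
    return o.x
P=np.array([-0.3,319.2,550.2,41.8,604.8,268.4,23.3])
E
python3 - <<'E'
import fk; from fk import *
q0=np.array([-1.16828976,.379416580,1.73479747,0,1.02849137,-.0333])
Rm=np.array([[.9065,.4221,0],[.4221,-.9065,0],[0,0,-1]])
print((fk.fk(q0,P)[1].T@Rm).round(2))
# tilted sample: tune Lt
qt=np.array([-2.041,-.738,1.945,-.007,2.014,-1.536]);print(np.linalg.norm([0]))
for Lt in(200,268,350,450):
    p=P.copy();p[5]=Lt;p[1]=P[1]-P[5]+Lt
    print(Lt,fk.fk(qt,p)[0].round(1),fk.fk(qt,p,-1)[0].round(1))
E
```

```text
Traceback (most recent call last):
AttributeError: 'function' object has no attribute 'fk'
```

```bash
python3 - <<'E'
from fk import *
q0=np.array([-1.16828976,.379416580,1.73479747,0,1.02849137,-.0333])
Rm=np.array([[.9065,.4221,0],[.4221,-.9065,0],[0,0,-1]])
print((fk(q0,P)[1].T@Rm).round(2))
qt=np.array([-2.041,-.738,1.945,-.007,2.014,-1.536])
for Lt in(200,268,350,450):
    p=P.copy();p[5]=Lt;p[1]=P[1]-P[5]+Lt
    print(Lt,fk(qt,p)[0].round(1),fk(qt,p)[1][:,2].round(4),fk(qt,p,-1)[1][:,2].round(4))
E
```

```text
[[-0. -1. -0.]
 [ 1. -0. -0.]
 [ 0. -0.  1.]]
200 [ -68.1 -182.7  634.6] [ 0.0303  0.0736 -0.9968] [ 0.0416  0.0679 -0.9968]
268 [ -66.1 -177.7  634.8] [ 0.0303  0.0736 -0.9968] [ 0.0416  0.0679 -0.9968]
350 [ -63.6 -171.7  635.1] [ 0.0303  0.0736 -0.9968] [ 0.0416  0.0679 -0.9968]
450 [ -60.6 -164.3  635.4] [ 0.0303  0.0736 -0.9968] [ 0.0416  0.0679 -0.9968]
```

```bash
sed -i 's/^YO=None/TOOLC=np.array([[0,-1,0],[1,0,0],[0,0,1.]])/; s/^P=.*/P=np.array([-0.3,327.8,550.2,41.8,604.8,277.0,23.3])/' fk.py
cat > ik.py <<'E'
from fk import *
from h import st
def Rlean(th,az,yaw=None):
    a=np.radians(az);t=np.radians(th);u=np.array([np.cos(a),np.sin(a),0])
    x=np.cos(t)*u+np.array([0,0,np.sin(t)]);z=np.sin(t)*u-np.array([0,0,np.cos(t)])
    return np.c_[x,np.cross(z,x),z]
def ik(T2,R2,q0=(-.2,.3,2.2,.0,.7,.3),w=300):
    best=None
    for a in(-.9,-.3,.3,.9):
      for b in(-1,0,1):
        q=np.array(q0,float);q[3]=a;q[5]=b
        def f(x):
            t,r=fk(x,P);return np.r_[t-T2,w*Rn.from_matrix(R2.T@(r@TOOLC)).as_rotvec()]
        o=least_squares(f,q,bounds=(LO,HI))
        if best is None or o.cost<best.cost:best=o
    return best
E
python3 - <<'E'
from ik import *
for th in(30,35,40,45):
  for az in(40,50,60.9,70,80):
    r=[]
    for x,z in((-80,30),(-20,22),(28,20)):
        o=ik(st(x,0,z),Rlean(th,az));r.append((round((2*o.cost)**.5,1),o.x.round(2)[[2,3,4,5]].tolist()))
    print(th,az,r)
E
```

```text
30 40 [(np.float64(0.0), [2.4, 1.15, 0.56, -0.79]), (np.float64(0.0), [2.39, 1.29, 0.5, -0.79]), (np.float64(0.0), [2.38, 1.38, 0.45, -0.76])]
30 50 [(np.float64(0.0), [2.35, 1.0, 0.63, -0.82]), (np.float64(0.0), [2.35, 1.12, 0.57, -0.8]), (np.float64(0.0), [2.34, 1.19, 0.53, -0.76])]
30 60.9 [(np.float64(0.0), [2.3, 0.87, 0.71, -0.87]), (np.float64(0.0), [2.3, 0.96, 0.65, -0.83]), (np.float64(0.0), [2.29, 1.03, 0.62, -0.79])]
30 70 [(np.float64(0.0), [2.26, 0.76, 0.77, -0.91]), (np.float64(0.0), [2.26, 0.85, 0.72, -0.87]), (np.float64(0.0), [2.25, 0.91, 0.68, -0.82])]
30 80 [(np.float64(0.0), [2.22, 0.66, 0.83, -0.97]), (np.float64(0.0), [2.21, 0.74, 0.79, -0.92]), (np.float64(0.0), [2.2, 0.79, 0.76, -0.87])]
35 40 [(np.float64(0.0), [2.4, 1.26, 0.63, -0.95]), (np.float64(0.0), [2.4, 1.42, 0.57, -0.97]), (np.float64(0.0), [2.39, 1.54, 0.53, -0.96])]
35 50 [(np.float64(0.0), [2.35, 1.09, 0.7, -0.95]), (np.float64(0.0), [2.35, 1.23, 0.64, -0.95]), (np.float64(0.0), [2.35, 1.32, 0.6, -0.93])]
35 60.9 [(np.float64(0.0), [2.3, 0.94, 0.78, -0.97]), (np.float64(0.0), [2.3, 1.05, 0.72, -0.9
[... 1075 characters left out ...]
(0.0), [2.4, 1.4, 0.79, -1.19]), (np.float64(0.0), [2.41, 1.58, 0.75, -1.22]), (np.float64(0.0), [2.41, 1.72, 0.72, -1.23])]
45 50 [(np.float64(0.0), [2.34, 1.21, 0.85, -1.15]), (np.float64(0.0), [2.35, 1.36, 0.8, -1.17]), (np.float64(0.0), [2.35, 1.48, 0.77, -1.17])]
45 60.9 [(np.float64(0.0), [2.27, 1.03, 0.92, -1.13]), (np.float64(0.0), [2.29, 1.16, 0.87, -1.14]), (np.float64(0.0), [2.28, 1.26, 0.84, -1.13])]
45 70 [(np.float64(0.0), [2.22, 0.9, 0.98, -1.14]), (np.float64(0.0), [2.23, 1.02, 0.93, -1.13]), (np.float64(0.0), [2.23, 1.1, 0.9, -1.11])]
45 80 [(np.float64(0.0), [2.16, 0.78, 1.05, -1.15]), (np.float64(0.0), [2.17, 0.88, 1.0, -1.13]), (np.float64(0.0), [2.16, 0.95, 0.97, -1.1])]
```

```bash
python3 - <<'E'
from fk import *
for w in(50,100,200,300,500,1000):
    q=np.array([-2.105,-.739,1.998,-.001,1.897,-1.598])
    for s in([40,0,0],)*3: q=row(q,s,P,w)
    T,R=fk(q,P);print(w,T.round(0),q.round(3),np.degrees(np.arccos(-R[2,2])).round(2))
E
```

```text
50 [-33. -97. 623.] [-2.037 -0.74   2.01  -0.046  2.309 -1.554] 25.17
100 [ -37. -106.  624.] [-2.038 -0.74   1.999 -0.04   2.273 -1.551] 22.45
200 [ -47. -130.  627.] [-2.04  -0.74   1.977 -0.027  2.185 -1.545] 16.13
300 [ -54. -149.  629.] [-2.041 -0.74   1.963 -0.018  2.115 -1.542] 11.31
500 [ -63. -170.  633.] [-2.042 -0.74   1.951 -0.009  2.037 -1.538] 6.12
1000 [ -69. -185.  635.] [-2.042 -0.74   1.944 -0.003  1.98  -1.536] 2.43
```

```bash
python3 - <<'E'
from fk import *
for dz in(0.,.2,.35,.5):
    q=np.array([-2.041,-.738,1.945,-.007,2.014,-1.536])
    for k in range(25):
        T,R=fk(q,P);Rt=R@TOOLC
        a=q[0]+np.pi;d=np.array([np.cos(a),np.sin(a),-dz]);d/=np.linalg.norm(d)
        s=Rt.T@(d*41)
        if k%6==0: print(dz,k,"shift",s.round(0),"T",T.round(0),q.round(2),"tilt",np.degrees(np.arccos(-R[2,2])).round(1),"az",np.degrees(np.arctan2(R[1,2],R[0,2])).round(0))
        q=row(q,s,P,600)
E
```

```text
0.0 0 shift [41. -2.  3.] T [ -66. -177.  635.] [-2.04 -0.74  1.94 -0.01  2.01 -1.54] tilt 4.6 az 68.0
0.0 6 shift [39. -8.  9.] T [ -16. -129.  703.] [-1.88 -0.74  1.83 -0.    2.26 -1.37] tilt 12.1 az 73.0
0.0 12 shift [ 35. -17.  13.] T [ 30. -59. 794.] [-1.64 -0.74  1.68  0.07  2.51 -1.09] tilt 18.0 az 79.0
0.0 18 shift [ 21. -32.  13.] T [ 52.  57. 902.] [-1.11 -0.74  1.46  0.43  2.71 -0.24] tilt 21.2 az 87.0
0.0 24 shift [  5. -40.  10.] T [ -58.  171. 1010.] [-0.64 -0.74  1.17  1.04  2.8   0.83] tilt 22.0 az 93.0
0.2 0 shift [39. -1. 11.] T [ -66. -177.  635.] [-2.04 -0.74  1.94 -0.01  2.01 -1.54] tilt 4.6 az 68.0
0.2 6 shift [37. -7. 17.] T [ -23. -146.  648.] [-1.88 -0.74  1.93 -0.    2.17 -1.38] tilt 12.7 az 72.0
0.2 12 shift [ 33. -13.  21.] T [  15. -112.  665.] [-1.71 -0.74  1.92  0.04  2.31 -1.19] tilt 20.2 az 77.0
0.2 18 shift [ 27. -18.  25.] T [ 47. -76. 686.] [-1.53 -0.74  1.91  0.11  2.44 -0.96] tilt 26.9 az 83.0
0.2 24 shift [ 21. -22.  28.] T [ 73. -36. 712.] [-1.32 -0.74  1.89  0.25  2.54 -0.67] tilt 32.7 az 89.0
0.35 0 shift [37. -1. 17.] T [ -66. -177.  635.] [
[... 304 characters left out ...]
33. -106.  498.] [-1.62 -0.74  2.23  0.07  2.15 -1.1 ] tilt 28.4 az 81.0
0.35 24 shift [ 19. -15.  33.] T [ 56. -62. 399.] [-1.49 -0.74  2.42  0.11  2.07 -0.98] tilt 35.7 az 85.0
0.5 0 shift [35. -1. 21.] T [ -66. -177.  635.] [-2.04 -0.74  1.94 -0.01  2.01 -1.54] tilt 4.6 az 68.0
0.5 6 shift [31. -6. 26.] T [ -32. -163.  570.] [-1.9  -0.74  2.07 -0.    2.04 -1.4 ] tilt 12.7 az 72.0
0.5 12 shift [27. -8. 30.] T [  -2. -141.  476.] [-1.78 -0.74  2.24  0.02  2.   -1.27] tilt 20.5 az 75.0
0.5 18 shift [ 22. -10.  33.] T [ 26. -93. 344.] [-1.67 -0.74  2.48  0.05  1.88 -1.17] tilt 27.6 az 79.0
0.5 24 shift [ 17. -14.  35.] T [ 54. -32. 255.] [-1.51 -0.74  2.66  0.11  1.79 -1.03] tilt 32.9 az 82.0
```

```bash
python3 - <<'E'
from fk import *
for dz in(0.,.2,.3):
    q=np.array([-2.041,-.738,1.945,-.007,2.014,-1.536])
    for k in range(31):
        T,R=fk(q,P);Rt=R@TOOLC
        d=np.r_[-T[:2]/np.linalg.norm(T[:2]),-dz];d/=np.linalg.norm(d)
        s=Rt.T@(d*41)
        if k%6==0: print(dz,k,"shift",s.round(0),"T",T.round(0),q.round(2),"tilt",np.degrees(np.arccos(-R[2,2])).round(1),"az",np.degrees(np.arctan2(R[1,2],R[0,2])).round(0))
        q=row(q,s,P,600)
E
```

```text
0.0 0 shift [40. -6.  3.] T [ -66. -177.  635.] [-2.04 -0.74  1.94 -0.01  2.01 -1.54] tilt 4.6 az 68.0
0.0 6 shift [40. -6.  9.] T [ -45. -120.  704.] [-2.06 -0.74  1.83 -0.03  2.26 -1.57] tilt 12.1 az 69.0
0.0 12 shift [39. -5. 13.] T [-20. -51. 796.] [-2.11 -0.74  1.68 -0.09  2.52 -1.66] tilt 18.3 az 69.0
0.0 18 shift [-38.   5. -15.] T [  3.   8. 871.] [-2.2  -0.74  1.53 -0.22  2.7  -1.87] tilt 21.3 az 69.0
0.0 24 shift [-38.   5. -15.] T [  3.   8. 871.] [-2.2  -0.74  1.53 -0.22  2.7  -1.87] tilt 21.3 az 69.0
0.0 30 shift [-38.   5. -15.] T [  3.   8. 871.] [-2.2  -0.74  1.53 -0.22  2.7  -1.87] tilt 21.3 az 69.0
0.2 0 shift [39. -6. 11.] T [ -66. -177.  635.] [-2.04 -0.74  1.94 -0.01  2.01 -1.54] tilt 4.6 az 68.0
0.2 6 shift [37. -5. 17.] T [ -52. -137.  649.] [-2.05 -0.74  1.93 -0.03  2.17 -1.55] tilt 12.8 az 69.0
0.2 12 shift [35. -5. 22.] T [ -39. -101.  667.] [-2.05 -0.74  1.92 -0.05  2.32 -1.57] tilt 20.4 az 69.0
0.2 18 shift [32. -4. 26.] T [-27. -69. 689.] [-2.06 -0.74  1.9  -0.08  2.45 -1.6 ] tilt 27.4 az 69.0
0.2 24 shift [29. -4. 29.] T [-16. -41. 717.] [-2.06 -0.74  1.88 -0.12  2.58 -1.64] tilt 33.6 az 69.0
0.2 30 shift [26. -4. 32.] T [ -5. -14. 753.] [-2.06 -0.74  1.84 -0.18  2.71 -1.7 ] tilt 38.9 az 69.0
0.3 0 shift [38. -6. 15.] T [ -66. -177.  635.] [-2.04 -0.74  1.94 -0.01  2.01 -1.54] tilt 4.6 az 68.0
0.3 6 shift [35. -5. 20.] T [ -54. -144.  621.] [-2.04 -0.74  1.98 -0.03  2.12 -1.55] tilt 12.9 az 69.0
0.3 12 shift [32. -5. 25.] T [ -45. -116.  598.] [-2.04 -0.74  2.04 -0.05  2.21 -1.56] tilt 20.9 az 69.0
0.3 18 shift [29. -4. 29.] T [-36. -93. 561.] [-2.04 -0.74  2.13 -0.06  2.25 -1.56] tilt 28.7 az 69.0
0.3 24 shift [25. -3. 33.] T [-26. -68. 498.] [-2.04 -0.74  2.26 -0.07  2.25 -1.56] tilt 36.2 az 69.0
0.3 30 shift [20. -3. 36.] T [-11. -29. 403.] [-2.04 -0.74  2.46 -0.09  2.18 -1.56] tilt 43.4 az 69.0
```

The model with w≈600 mm/rad reproduces the arm's behaviour at its limit. Pushing toward the base axis and slightly down should build up about 38° of lean in about 28 rows.

Emit:
jog_arm([
  [[39,-5,12,0],[38,-5,13,0],[38,-5,14,0],[38,-5,15,0],[37,-5,16,0]],
])

```text
time_s: 11.85
tcp_pos: [-49.0, -149.9, 639.7]
tcp_rot: [[0.48, 0.875, 0.068], [0.857, -0.484, 0.179], [0.189, -0.028, -0.982]]
ft_force: [0.4, 0.8, 0.9]
finger_gap: 0.065
```

```bash
cat > stt.py <<'E'
from h import *
s=sense();R=s["tcp_rot"]
print(s["time_s"],s["tcp_pos"].round(0),s["joint_pos"].round(2),"tilt",np.degrees(np.arccos(-R[2,2])).round(1),"az",np.degrees(np.arctan2(R[1,2],R[0,2])).round(1),"x",R[:,0].round(2),"y",R[:,1].round(3),s["ft_force"].round(1),"st",to_st(s["tcp_pos"]).round(1))
E
python3 stt.py
```

```text
11.85 [ -49. -150.  640.] [-2.01 -0.74  1.94 -0.02  2.13 -1.51] tilt 11.0 az 69.2 x [0.48 0.86 0.19] y [ 0.875 -0.484 -0.028] [0.4 0.8 0.9] st [-344.6  402.4  639.7]
```

Emit:
jog_arm([
  [[36,-8,16,0],[36,-8,16,0],[36,-8,17,0],[36,-8,18,0],[35,-8,19,0]],
])

```text
time_s: 12.27
tcp_pos: [-51.3, -117.7, 652.6]
tcp_rot: [[0.471, 0.876, 0.103], [0.833, -0.48, 0.273], [0.289, -0.042, -0.956]]
ft_force: [-0.0, -0.3, 0.6]
finger_gap: 0.065
```

Emit:
jog_arm([
  [[35,-8,20,0],[35,-8,20,0],[34,-8,21,0],[34,-8,22,0],[34,-8,22,0]],
])

```text
time_s: 12.68
tcp_pos: [-73.9, -75.0, 667.6]
tcp_rot: [[0.458, 0.876, 0.151], [0.802, -0.48, 0.354], [0.382, -0.041, -0.923]]
ft_force: [-0.3, -0.2, 0.2]
finger_gap: 0.067
```

```bash
python3 stt.py
```

```text
12.6833 [-74. -75. 668.] [-2.28 -0.74  1.92 -0.16  2.33 -1.85] tilt 22.6 az 66.9 x [0.46 0.8  0.38] y [ 0.876 -0.48  -0.041] [-0.3 -0.2  0.2] st [-291.3  460.5  667.6]
```

Emit:
jog_arm([
  [[32,9,22,0],[32,9,23,0],[31,9,23,0],[31,9,24,0],[31,9,24,0]],
])

```text
time_s: 13.1
tcp_pos: [-17.7, -77.7, 682.1]
tcp_rot: [[0.445, 0.875, 0.188], [0.767, -0.481, 0.424], [0.462, -0.045, -0.886]]
ft_force: [0.0, -1.0, -0.2]
finger_gap: 0.066
```

```bash
python3 stt.py
```

```text
13.1 [-18. -78. 682.] [-2.03 -0.74  1.91 -0.03  2.45 -1.53] tilt 27.7 az 66.1 x [0.45 0.77 0.46] y [ 0.875 -0.481 -0.045] [ 0.  -1.  -0.2] st [-266.3  410.2  682.1]
```

Emit:
jog_arm([
  [[30,-8,26,0],[30,-8,26,0],[29,-8,27,0]],
])

```text
time_s: 13.35
tcp_pos: [-22.9, -61.2, 693.0]
tcp_rot: [[0.432, 0.879, 0.202], [0.746, -0.474, 0.467], [0.506, -0.051, -0.861]]
ft_force: [0.7, 0.3, 0.2]
finger_gap: 0.066
```

```bash
python3 stt.py; python3 - <<'E'
from h import *
s=sense();T=s["tcp_pos"];d=np.r_[-T[:2]/np.linalg.norm(T[:2]),-.2];d/=np.linalg.norm(d);print((s["tcp_rot"].T@d*41).round(0))
E
```

```text
13.35 [-23. -61. 693.] [-2.08 -0.74  1.91 -0.08  2.5  -1.62] tilt 30.6 az 66.6 x [0.43 0.75 0.51] y [ 0.879 -0.474 -0.051] [0.7 0.3 0.2] st [-254.4  422.7  693. ]
[30. -5. 27.]
```

Emit:
jog_arm([
  [[29,-4,27,0],[29,-4,27,0],[28,-4,28,0]],
])

```text
time_s: 13.6
tcp_pos: [-19.0, -48.8, 705.7]
tcp_rot: [[0.424, 0.879, 0.218], [0.722, -0.474, 0.504], [0.546, -0.056, -0.836]]
ft_force: [-0.5, -0.3, -0.2]
finger_gap: 0.062
```

```bash
python3 stt.py; python3 - <<'E'
from h import *
s=sense();T=s["tcp_pos"];d=np.r_[-T[:2]/np.linalg.norm(T[:2]),-.2];d/=np.linalg.norm(d);print((s["tcp_rot"].T@d*41).round(0))
E
```

```text
13.6 [-19. -49. 706.] [-2.09 -0.74  1.9  -0.11  2.56 -1.65] tilt 33.3 az 66.6 x [0.42 0.72 0.55] y [ 0.879 -0.474 -0.056] [-0.5 -0.3 -0.2] st [-241.7  425.4  705.7]
[29. -4. 29.]
```

Emit:
jog_arm([
  [[28,-3,29,0],[28,-3,29,0],[27,-3,30,0]],
])

```text
time_s: 13.85
tcp_pos: [-12.9, -37.9, 719.2]
tcp_rot: [[0.414, 0.881, 0.231], [0.699, -0.47, 0.539], [0.583, -0.061, -0.81]]
ft_force: [-0.1, -0.1, 0.0]
finger_gap: 0.063
```

Emit:
jog_arm([
  [[27,-3,30,0],[27,-3,30,0],[26,-3,31,0]],
])

```text
time_s: 14.1
tcp_pos: [-6.2, -27.0, 735.6]
tcp_rot: [[0.404, 0.882, 0.242], [0.677, -0.466, 0.57], [0.616, -0.066, -0.785]]
ft_force: [-0.1, 1.0, 0.3]
finger_gap: 0.063
```

```bash
python3 stt.py
```

```text
14.1 [ -6. -27. 736.] [-2.07 -0.74  1.87 -0.13  2.68 -1.66] tilt 38.3 az 67.0 x [0.4  0.68 0.62] y [ 0.882 -0.466 -0.066] [-0.1  1.   0.3] st [-216.4  424.8  735.6]
```

The lean is 38.3° at azimuth 67°, against the wanted 60.9°. Now I'll plan the return path so that no limit is touched.

```bash
cat > path.py <<'E'
from ik import *; from h import sense
def check(W,R,q0):
    q=np.array(q0);T=W[0];rows=[]
    for a,b in zip(W,W[1:]):
        d=np.array(b)-a;n=int(np.ceil(np.linalg.norm(d)/40));print("seg",n,"tool shift/row",(R.T@d/n).round(1))
        for k in range(1,n+1):
            T2=np.array(a)+d*k/n
            def f(x):
                t,r=fk(x,P);return np.r_[t-T2,600*Rn.from_matrix(R.T@(r@TOOLC)).as_rotvec()]
            o=least_squares(f,q,bounds=(LO,HI));dq=abs(o.x-q)*12/np.array([1.89,1.89,2.39,3.14,3.14,3.14]);q=o.x
            if k==n or o.cost>.5 or dq.max()>.7 : print(T2.round(0),q.round(2),"err",round(o.cost,1),"spd",dq.max().round(2),dq.argmax())
    return q
E
python3 - <<'E'
from path import *; from h import st
s=sense();R=s["tcp_rot"];U,_,V=np.linalg.svd(R);R=U@V
W=[s["tcp_pos"],[-80,-180,700],[-150,-330,600],[20,-420,480],[250,-380,400],[380,-230,330],st(-120,0,250),st(-95,0,60)]
check(W,R,np.clip(s["joint_pos"],LO+1e-3,HI))
E
```

```text
seg 5 tool shift/row [-31.    1.7 -15.4]
[ -80. -180.  700.] [-2.04 -0.43  1.79 -0.07  2.46 -1.57] err 0.0 spd 0.39 1
seg 5 tool shift/row [-38.3   3.   -4.8]
[-150. -330.  600.] [-2.03 -0.13  1.72 -0.05  2.21 -1.54] err 0.0 spd 0.41 1
seg 6 tool shift/row [-11.   33.3  14. ]
[  20. -420.  480.] [-1.69  0.    1.8   0.19  1.98 -1.17] err 0.0 spd 0.33 0
seg 7 tool shift/row [10.1 27.1 20.2]
[ 250. -380.  400.] [-1.28  0.04  1.91  0.41  1.73 -0.82] err 0.0 spd 0.37 0
seg 6 tool shift/row [18.5  8.2 28.7]
[ 380. -230.  330.] [-0.94 -0.02  2.1   0.56  1.47 -0.61] err 0.0 spd 0.41 0
seg 3 tool shift/row [ 6.1 -1.4 38.8]
[ 412. -149.  250.] [-0.78  0.03  2.22  0.65  1.25 -0.59] err 0.0 spd 0.36 0
seg 5 tool shift/row [-19.5   2.6  32.9]
[ 424. -128.   60.] [-0.73  0.4   2.26  0.83  0.92 -0.88] err 0.0 spd 0.54 1
```

Emit:
jog_arm([
  [[-31,2,-15,0],[-31,2,-15,0],[-31,2,-15,0],[-31,2,-15,0],[-31,2,-15,0]],
])

```text
time_s: 14.52
tcp_pos: [-78.9, -181.0, 697.8]
tcp_rot: [[0.404, 0.882, 0.242], [0.677, -0.466, 0.569], [0.615, -0.066, -0.786]]
ft_force: [-0.1, 0.2, 0.3]
finger_gap: 0.065
```

Emit:
jog_arm([
  [[-38,3,-5,0],[-38,3,-5,0],[-38,3,-5,0],[-38,3,-5,0],[-30,10,0,0]],
])

```text
time_s: 14.93
tcp_pos: [-138.6, -326.4, 599.0]
tcp_rot: [[0.404, 0.882, 0.243], [0.676, -0.467, 0.57], [0.616, -0.066, -0.785]]
ft_force: [0.3, 0.4, 0.9]
finger_gap: 0.069
```

Emit:
jog_arm([
  [[-11,33,14,0],[-11,33,14,0],[-11,33,14,0],[-11,33,14,0],[-11,33,14,0]],
])

```text
time_s: 15.35
tcp_pos: [4.4, -399.4, 499.9]
tcp_rot: [[0.404, 0.882, 0.242], [0.677, -0.466, 0.57], [0.615, -0.066, -0.785]]
ft_force: [-0.2, -0.2, -0.3]
finger_gap: 0.067
```

```bash
python3 stt.py;python3 - <<'E'
from path import *; from h import st
s=sense();R=s["tcp_rot"];U,_,V=np.linalg.svd(R);R=U@V
W=[s["tcp_pos"],[20,-420,480],[250,-380,400],[380,-230,330],st(-120,0,250)]
check(W,R,np.clip(s["joint_pos"],LO+1e-3,HI))
E
```

```text
15.35 [   4. -399.  500.] [-1.72 -0.05  1.82  0.17  2.02 -1.19] tilt 38.2 az 67.0 x [0.4  0.68 0.62] y [ 0.882 -0.466 -0.066] [-0.2 -0.2 -0.3] st [-536.6  234.4  499.9]
seg 1 tool shift/row [-19.9  24.7   7.7]
[  20. -420.  480.] [-1.69  0.    1.8   0.19  1.98 -1.17] err 0.0 spd 0.35 1
seg 7 tool shift/row [10.1 27.1 20.2]
[ 250. -380.  400.] [-1.28  0.04  1.91  0.41  1.73 -0.82] err 0.0 spd 0.37 0
seg 6 tool shift/row [18.5  8.2 28.6]
[ 380. -230.  330.] [-0.94 -0.02  2.1   0.56  1.47 -0.61] err 0.0 spd 0.41 0
seg 3 tool shift/row [ 6.1 -1.4 38.8]
[ 412. -149.  250.] [-0.78  0.03  2.22  0.65  1.25 -0.59] err 0.0 spd 0.36 0
```

The orientation held during the move.

Emit:
jog_arm([
  [[-20,25,8,0],[10,27,20,0],[10,27,20,0],[10,27,20,0],[10,27,20,0]],
])

```text
time_s: 15.77
tcp_pos: [151.0, -397.0, 434.6]
tcp_rot: [[0.404, 0.882, 0.242], [0.677, -0.466, 0.57], [0.615, -0.067, -0.785]]
ft_force: [0.4, 0.3, 0.4]
finger_gap: 0.066
```

Emit:
jog_arm([
  [[10,27,20,0],[10,27,20,0],[10,27,20,0],[18,8,28,0],[18,8,28,0]],
])

```text
time_s: 16.18
tcp_pos: [291.2, -331.2, 377.5]
tcp_rot: [[0.404, 0.883, 0.241], [0.677, -0.466, 0.57], [0.615, -0.067, -0.785]]
ft_force: [0.3, -0.3, -0.4]
finger_gap: 0.064
```

Emit:
jog_arm([
  [[18,8,28,0],[18,8,28,0],[18,8,28,0],[18,8,28,0]],
])

```text
time_s: 16.52
tcp_pos: [375.1, -233.0, 331.9]
tcp_rot: [[0.404, 0.882, 0.242], [0.677, -0.466, 0.569], [0.615, -0.066, -0.786]]
ft_force: [0.4, 0.2, -0.1]
finger_gap: 0.064
```

```bash
python3 stt.py;python3 - <<'E'
from path import *; from h import st
s=sense();R=s["tcp_rot"];U,_,V=np.linalg.svd(R);R=U@V
u=np.array([np.cos(np.radians(60.9)),np.sin(np.radians(60.9)),0])
print("tool comps of st x",(R.T@u).round(3))
W=[s["tcp_pos"],st(-120,0,200),st(-100,0,60)]
check(W,R,np.clip(s["joint_pos"],LO+1e-3,HI))
E
```

```text
16.5167 [ 375. -233.  332.] [-0.94 -0.03  2.1   0.56  1.47 -0.61] tilt 38.2 az 67.0 x [0.4  0.68 0.62] y [ 0.882 -0.466 -0.066] [ 0.4  0.2 -0.1] st [-211.    -8.6  331.9]
tool comps of st x [0.788 0.022 0.615]
seg 5 tool shift/row [-1.9  0.4 32. ]
[ 412. -149.  200.] [-0.78  0.11  2.24  0.68  1.17 -0.66] err 0.0 spd 0.24 4
seg 4 tool shift/row [-17.6   2.4  30.6]
[ 422. -132.   60.] [-0.74  0.4   2.26  0.82  0.92 -0.89] err 0.0 spd 0.5 1
```

The lean azimuth is off by 6° but tool y is square to the strut within 1.2°. I'll descend in front of the apron.

Emit:
jog_arm([
  [[-2,0,32,0],[-2,0,32,0],[-2,0,32,0],[-2,0,32,0],[-2,0,32,0]],
])

```text
time_s: 16.93
tcp_pos: [409.2, -149.2, 199.4]
tcp_rot: [[0.404, 0.882, 0.242], [0.678, -0.466, 0.569], [0.615, -0.066, -0.786]]
ft_force: [0.5, -0.8, -1.1]
finger_gap: 0.067
```

Emit:
jog_arm([
  [[-18,2,30,0],[-18,2,30,0],[-18,2,30,0],[-16,3,25,0],[0,0,0,0]],
], fingers=8)

```text
time_s: 17.35
tcp_pos: [414.6, -134.2, 62.3]
tcp_rot: [[0.407, 0.882, 0.237], [0.675, -0.465, 0.573], [0.616, -0.073, -0.784]]
ft_force: [-1.3, 1.4, -0.0]
finger_gap: 0.084
```

```bash
python3 stt.py;python3 - <<'E'
from path import *; from h import *
s=sense();R=s["tcp_rot"];U,_,V=np.linalg.svd(R);R=U@V
W=[s["tcp_pos"],st(-75,0,24),st(-20,0,23)]
check(W,R,np.clip(s["joint_pos"],LO+1e-3,HI))
for n in("wrist","scene"):
    g=get_image(n);cv2.imwrite(f"pics/{n}9.png",g["frame"][:,:,::-1])
E
```

```text
17.35 [ 415. -134.   62.] [-0.74  0.39  2.27  0.81  0.93 -0.88] tilt 38.3 az 67.5 x [0.41 0.67 0.62] y [ 0.882 -0.465 -0.073] [-1.3  1.4 -0. ] st [-105.4    4.9   62.3]
seg 2 tool shift/row [ 0.2  4.2 24.2]
[ 434. -110.   24.] [-0.68  0.49  2.25  0.9   0.86 -0.93] err 0.0 spd 0.29 1
seg 2 tool shift/row [21.3  0.7 17.3]
[460. -62.  23.] [-0.56  0.49  2.26  0.99  0.82 -0.9 ] err 0.0 spd 0.38 0
```

View pics/wrist9.png

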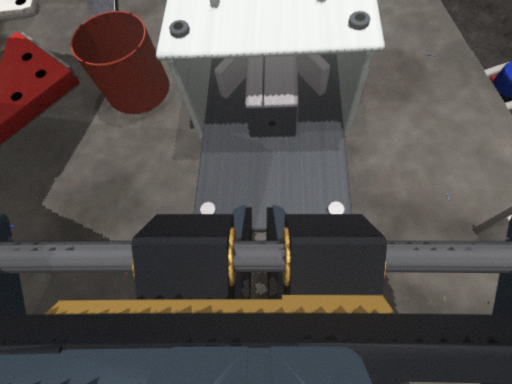

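View pics/scene9.png

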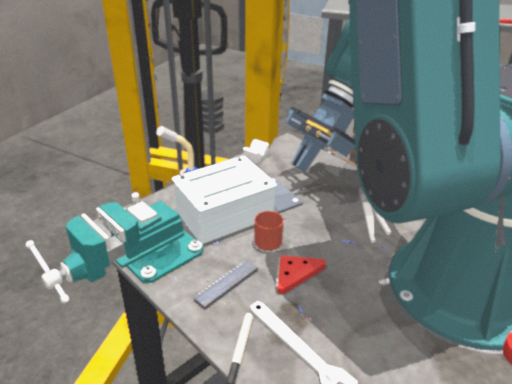

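The leaned wrist camera now sees under the roof. The strut's rear face is at about (272,120), lying between the flared lead-ins at (232,75) and (312,75). I'll lower and advance.

Emit:
jog_arm([
  [[0,4,24,0],[0,4,24,0],[8,0,6,0],[0,0,0,0]],
])

```text
time_s: 17.78
tcp_pos: [440.7, -103.2, 29.8]
tcp_rot: [[0.403, 0.883, 0.242], [0.678, -0.465, 0.57], [0.615, -0.065, -0.785]]
ft_force: [0.3, -0.1, 0.3]
finger_gap: 0.088
```

```bash
python3 stt.py;python3 - <<'E'
from h import *
s=sense();R=s["tcp_rot"]
for x,z in((-25,23),):
  print((R.T@(st(x,0,z)-s["tcp_pos"])).round(1))
print((R.T@(st(10,0,0)-st(0,0,0))).round(2),(R.T@[0,0,1]).round(3))
E
```

```text
17.7833 [ 441. -103.   30.] [-0.65  0.47  2.26  0.92  0.85 -0.92] tilt 38.2 az 67.0 x [0.4  0.68 0.62] y [ 0.883 -0.465 -0.065] [ 0.3 -0.1  0.3] st [-65.7  -2.7  29.8]
[27.8 -1.4 30.5]
[7.88 0.23 6.15] [ 0.615 -0.065 -0.785]
```

Emit:
jog_arm([
  [[9,-1,12,0],[9,-0.5,10,0],[8,0,7,0],[0,0,0,0]],
])

```text
time_s: 18.12
tcp_pos: [456.9, -68.7, 23.0]
tcp_rot: [[0.402, 0.883, 0.243], [0.678, -0.466, 0.569], [0.615, -0.064, -0.786]]
ft_force: [-0.5, 1.7, -0.2]
finger_gap: 0.088
```

```bash
python3 stt.py
```

```text
18.1167 [457. -69.  23.] [-0.57  0.48  2.27  0.99  0.82 -0.91] tilt 38.2 az 66.9 x [0.4  0.68 0.62] y [ 0.883 -0.466 -0.064] [-0.5  1.7 -0.2] st [-27.6  -0.1  23. ]
```

Emit:
jog_arm([
  [[3.2,0,2.4,0],[3.2,0,2.4,0],[3.2,0,2.4,0],[3.2,0,2.4,0],[3.2,0,2.4,0]],
])

```text
time_s: 18.53
tcp_pos: [465.7, -51.6, 22.0]
tcp_rot: [[0.404, 0.882, 0.243], [0.677, -0.467, 0.569], [0.615, -0.066, -0.786]]
ft_force: [-1.0, -2.7, 1.9]
finger_gap: 0.086
```

```bash
python3 stt.py
```

```text
18.5333 [466. -52.  22.] [-0.52  0.48  2.27  1.03  0.8  -0.9 ] tilt 38.2 az 66.9 x [0.4  0.68 0.61] y [ 0.882 -0.467 -0.066] [-1.  -2.7  1.9] st [-8.4  0.5 22. ]
```

Emit:
jog_arm([
  [[2,0,1.5,0],[2,0,1.5,0],[2,0,1.5,0],[1.6,0,1.2,0],[1.6,0,1.2,0]],
])

```text
time_s: 18.95
tcp_pos: [470.8, -41.2, 22.1]
tcp_rot: [[0.404, 0.882, 0.242], [0.677, -0.467, 0.569], [0.615, -0.066, -0.786]]
ft_force: [-1.6, -3.1, 0.6]
finger_gap: 0.09
```

```bash
python3 stt.py; python3 - <<'E'
from h import *
g=get_image("wrist");cv2.imwrite("pics/wrist10.png",g["frame"][:,:,::-1])
E
```

```text
18.95 [471. -41.  22.] [-0.5   0.48  2.27  1.04  0.79 -0.89] tilt 38.2 az 66.9 x [0.4  0.68 0.61] y [ 0.882 -0.467 -0.066] [-1.6 -3.1  0.6] st [ 3.2  1.  22.1]
```

View pics/wrist10.png

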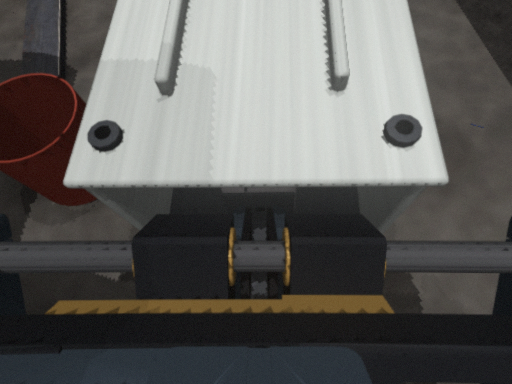

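Pushing friction is about 3.5 N. From here I creep forward at about 5–6 mm/s and watch the force for the stop.

Emit:
jog_arm([
  [[0.8,0.2,0.6,0],[0.4,0.1,0.3,0],[0.4,0.1,0.3,0]],
])

```text
time_s: 19.25
tcp_pos: [472.0, -39.8, 22.1]
tcp_rot: [[0.404, 0.882, 0.242], [0.677, -0.467, 0.569], [0.615, -0.066, -0.786]]
ft_force: [-2.1, -1.3, 1.4]
finger_gap: 0.086
```

Emit:
jog_arm([
  [[0.4,0.1,0.3,0],[0.4,0.1,0.3,0],[0.4,0.1,0.3,0],[0.4,0,0.3,0]],
])

```text
time_s: 19.58
tcp_pos: [473.3, -38.2, 22.1]
tcp_rot: [[0.404, 0.882, 0.242], [0.677, -0.467, 0.569], [0.615, -0.066, -0.786]]
ft_force: [-0.5, -3.6, 0.7]
finger_gap: 0.088
```

Emit:
jog_arm([
  [[0.4,0.1,0.3,0],[0.4,0.1,0.3,0],[0.4,0.1,0.3,0],[0.4,0,0.3,0]],
])

```text
time_s: 19.92
tcp_pos: [474.5, -36.5, 22.2]
tcp_rot: [[0.404, 0.882, 0.242], [0.677, -0.467, 0.569], [0.615, -0.066, -0.786]]
ft_force: [-2.1, -2.2, 1.0]
finger_gap: 0.09
```

```bash
python3 stt.py
```

```text
19.9167 [475. -37.  22.] [-0.49  0.48  2.26  1.05  0.79 -0.89] tilt 38.2 az 66.9 x [0.4  0.68 0.61] y [ 0.882 -0.467 -0.066] [-2.1 -2.2  1. ] st [ 9.1  0.1 22.2]
```

Emit:
jog_arm([
  [[0.4,0,0.3,0],[0.4,0,0.3,0],[0.4,0,0.3,0],[0.4,0,0.3,0]],
])

```text
time_s: 20.25
tcp_pos: [475.4, -34.8, 22.2]
tcp_rot: [[0.404, 0.882, 0.242], [0.677, -0.467, 0.569], [0.615, -0.066, -0.786]]
ft_force: [-1.7, -2.7, -0.2]
finger_gap: 0.085
```

Emit:
jog_arm([
  [[0.4,0,0.3,0],[0.4,0,0.3,0],[0.4,0,0.3,0],[0.4,0,0.3,0]],
])

```text
time_s: 20.58
tcp_pos: [476.4, -33.1, 22.2]
tcp_rot: [[0.404, 0.882, 0.242], [0.677, -0.467, 0.569], [0.615, -0.066, -0.786]]
ft_force: [-3.6, -4.1, 0.8]
finger_gap: 0.087
```

Emit:
jog_arm([
  [[0.4,0,0.3,0],[0.4,0,0.3,0],[0.4,0,0.3,0],[0.4,0,0.3,0]],
])

```text
time_s: 20.92
tcp_pos: [476.9, -32.1, 22.0]
tcp_rot: [[0.404, 0.882, 0.242], [0.679, -0.467, 0.567], [0.613, -0.065, -0.787]]
ft_force: [-15.9, -22.6, 9.7]
finger_gap: 0.086
```

The force jumped to about 27 N at TCP station x = 14 mm, inside the expected stop range. I'll back off and look at the rear end to confirm its depth.

Emit:
jog_arm([
  [[-1,0,-1,0],[-6,0,-5,0],[-15,0,-15,0],[-15,0,-25,0],[-10,0,-30,0]],
])

```text
time_s: 21.33
tcp_pos: [438.3, -106.5, 52.6]
tcp_rot: [[0.405, 0.882, 0.24], [0.677, -0.465, 0.571], [0.615, -0.069, -0.785]]
ft_force: [0.6, -0.1, 0.8]
finger_gap: 0.089
```

Emit:
jog_arm([
  [[-5,0,-25,0],[0,0,0,0]],
])

```text
time_s: 21.5
tcp_pos: [432.1, -127.3, 71.9]
tcp_rot: [[0.404, 0.881, 0.246], [0.678, -0.469, 0.567], [0.614, -0.063, -0.786]]
ft_force: [0.7, -1.0, 1.3]
finger_gap: 0.086
```

```bash
python3 stt.py; python3 - <<'E'
from h import *
import pickle
s=sense();g=get_image("wrist");pickle.dump((s,g),open("w11.pkl","wb"))
im=g["frame"][:,:,::-1];cv2.imwrite("pics/wrist11.png",im)
cv2.imwrite("pics/wrist11c.png",cv2.resize(im[60:230,150:390],None,fx=3.3,fy=3.3,interpolation=cv2.INTER_CUBIC))
E
```

```text
21.5 [ 432. -127.   72.] [-0.7   0.37  2.26  0.83  0.93 -0.85] tilt 38.1 az 66.6 x [0.4  0.68 0.61] y [ 0.881 -0.469 -0.063] [ 0.7 -1.   1.3] st [-90.9  -7.   71.9]
```

View pics/wrist11c.png

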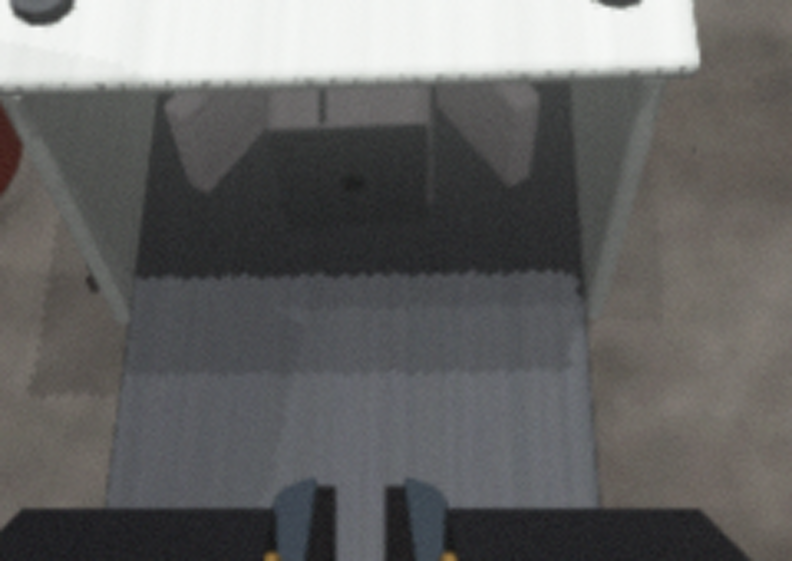

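```bash
python3 - <<'E'
from h import *
import pickle
s,g=pickle.load(open("w11.pkl","rb"))
T=np.array(g["T_tool_cam"]);R=s["tcp_rot"]@T[:3,:3];c=s["tcp_rot"]@T[:3,3]+s["tcp_pos"]
def pt(px,z):
    px=(np.array(px)+.5)/3.3-.5+[150,60]
    u=undist([px],g["intrinsics"],g["k1"])[0];d=R@[u[0],u[1],1];return to_st(c+d*(z-c[2])/d[2])
for n,px,z in(("rear top L",(270,130),48),("rear top R",(430,124),48),("flare L",(205,192),8),("flare R",(515,185),8),("roof L",(0,88),88),("roof R",(698,72),88),("apronL",(106,505),8),("apronR",(600,505),8),("rear bot L",(275,222),8)):
    print(n,pt(px,z).round(1))
E
```

```text
rear top L [26.1 18.1 48. ]
rear top R [ 26.6 -19.7  48. ]
flare L [39.5 42.7  8. ]
flare R [ 39.3 -42.8   8. ]
roof L [ 3.7 64.5 88. ]
roof R [  2.4 -69.8  88. ]
apronL [-53.3  59.5   8. ]
apronR [-53.8 -58.9   8. ]
rear bot L [28.9 22.5  8. ]
```

The references check out: the flares come out at x 39.4, the apron at y ±59. The strut's rear edge is at x ≈ 24–26 mm, inside the 18–38 mm window, square and centred. One more gentle push will tell a hard stop from a jam.

```bash
python3 - <<'E'
from h import *
plan(st(-40,0,24));plan(st(6,0,22))
E
```

```text
t 21.55 tcp [ 432.2 -125.9   70.8] tool shift [10.1 -2.5 67.7] xang 59.14 tilt 38.17
t 21.55 tcp [ 432.2 -125.9   70.8] tool shift [45.2 -1.5 97.6] xang 59.14 tilt 38.17
```

Emit:
jog_arm([
  [[2,-1,20,0],[4,-1,24,0],[4,-0.5,24,0],[0,0,0,0]],
])

```text
time_s: 21.88
tcp_pos: [448.8, -73.9, 20.0]
tcp_rot: [[0.405, 0.883, 0.238], [0.676, -0.465, 0.571], [0.615, -0.071, -0.785]]
ft_force: [-1.1, -0.1, -0.3]
finger_gap: 0.087
```

```bash
python3 stt.py; python3 - <<'E'
from h import *
plan(st(6,0,22.2))
E
```

```text
21.8833 [449. -74.  20.] [-0.59  0.48  2.27  0.98  0.82 -0.92] tilt 38.2 az 67.4 x [0.41 0.68 0.62] y [ 0.883 -0.465 -0.071] [-1.1 -0.1 -0.3] st [-36.1   4.4  20. ]
t 21.88 tcp [448.8 -73.9  20. ] tool shift [34.6  5.2 23.8] xang 59.07 tilt 38.25
```

Emit:
jog_arm([
  [[8,4,5,0],[9,1,6,0],[9,0,6,0],[7,0,5.5,0],[0,0,0,0]],
])

```text
time_s: 22.3
tcp_pos: [474.0, -43.3, 25.4]
tcp_rot: [[0.403, 0.883, 0.242], [0.678, -0.465, 0.569], [0.615, -0.065, -0.786]]
ft_force: [-0.3, -0.6, 0.7]
finger_gap: 0.087
```

```bash
python3 stt.py
```

```text
22.3 [474. -43.  25.] [-0.5   0.48  2.26  1.04  0.8  -0.88] tilt 38.2 az 66.9 x [0.4  0.68 0.61] y [ 0.883 -0.465 -0.065] [-0.3 -0.6  0.7] st [ 2.9 -2.8 25.4]
```

Emit:
jog_arm([
  [[1,-1.2,3,0],[1,-1.2,3,0],[1.6,0,1.2,0],[1.2,0,0.9,0],[0.8,0,0.6,0]],
])

```text
time_s: 22.72
tcp_pos: [475.6, -34.7, 21.6]
tcp_rot: [[0.405, 0.882, 0.242], [0.677, -0.467, 0.569], [0.615, -0.066, -0.786]]
ft_force: [0.9, 0.2, 0.7]
finger_gap: 0.085
```

```bash
python3 stt.py
```

```text
22.7167 [476. -35.  22.] [-0.48  0.48  2.26  1.06  0.79 -0.89] tilt 38.2 az 66.9 x [0.4  0.68 0.61] y [ 0.882 -0.467 -0.066] [0.9 0.2 0.7] st [11.2  0.1 21.6]
```

x=11.2, no contact yet (previous contact was about 13–14). I'll creep.

Emit:
jog_arm([
  [[0.6,0,0.5,0],[0.4,0,0.3,0],[0.2,0,0.2,0]],
])

```text
time_s: 22.97
tcp_pos: [476.3, -33.4, 21.6]
tcp_rot: [[0.404, 0.882, 0.242], [0.677, -0.467, 0.569], [0.615, -0.066, -0.786]]
ft_force: [-1.3, -3.0, 0.1]
finger_gap: 0.088
```

Emit:
jog_arm([
  [[0.3,0,0.2,0],[0.3,0,0.2,0],[0.2,0,0.2,0]],
])

```text
time_s: 23.22
tcp_pos: [476.7, -32.8, 21.5]
tcp_rot: [[0.404, 0.882, 0.242], [0.678, -0.467, 0.568], [0.614, -0.065, -0.787]]
ft_force: [-6.4, -8.4, 3.3]
finger_gap: 0.086
```

```bash
python3 stt.py
```

```text
23.2167 [477. -33.  21.] [-0.48  0.48  2.26  1.06  0.78 -0.89] tilt 38.1 az 66.9 x [0.4  0.68 0.61] y [ 0.882 -0.467 -0.065] [-6.4 -8.4  3.3] st [13.4  0.  21.5]
```

Emit:
jog_arm([
  [[0.3,0,0.2,0],[0.3,0,0.2,0],[0.3,0,0.2,0]],
])

```text
time_s: 23.47
tcp_pos: [477.0, -32.4, 21.4]
tcp_rot: [[0.405, 0.882, 0.242], [0.678, -0.467, 0.567], [0.613, -0.065, -0.787]]
ft_force: [-12.1, -18.1, 6.0]
finger_gap: 0.089
```

Emit:
jog_arm([
  [[0.2,0,0.2,0],[0,0,0,0]],
])

```text
time_s: 23.63
tcp_pos: [477.0, -32.3, 21.3]
tcp_rot: [[0.405, 0.882, 0.242], [0.679, -0.467, 0.567], [0.613, -0.065, -0.787]]
ft_force: [-12.3, -18.5, 7.0]
finger_gap: 0.088
```

```bash
python3 stt.py
```

```text
23.6333 [477. -32.  21.] [-0.47  0.48  2.26  1.06  0.78 -0.89] tilt 38.1 az 66.9 x [0.4  0.68 0.61] y [ 0.882 -0.467 -0.065] [-12.3 -18.5   7. ] st [14.  -0.  21.3]
```

It stops at the same place again (x = 14.0 at 22 N, steady), so this is a hard stop. I'll retreat clear and take a final look.

Emit:
jog_arm([
  [[-0.5,0,-0.4,0],[-1,0,-1,0],[-8,0,-7,0],[-15,0,-15,0],[-15,0,-25,0]],
])

```text
time_s: 24.05
tcp_pos: [448.5, -85.2, 34.8]
tcp_rot: [[0.404, 0.883, 0.24], [0.677, -0.465, 0.57], [0.615, -0.068, -0.786]]
ft_force: [0.0, -0.6, 0.1]
finger_gap: 0.089
```

Emit:
jog_arm([
  [[-10,0,-30,0],[-5,0,-25,0],[0,0,0,0],[0,0,0,0]],
])

```text
time_s: 24.38
tcp_pos: [430.4, -128.3, 70.0]
tcp_rot: [[0.405, 0.881, 0.244], [0.677, -0.469, 0.568], [0.615, -0.064, -0.786]]
ft_force: [0.4, 0.3, -0.9]
finger_gap: 0.091
```

```bash
python3 stt.py; python3 - <<'E'
from h import *
import pickle
s=sense();g=get_image("wrist");pickle.dump((s,g),open("w12.pkl","wb"))
im=g["frame"][:,:,::-1];cv2.imwrite("pics/wrist12c.png",cv2.resize(im[60:230,150:390],None,fx=3.3,fy=3.3,interpolation=cv2.INTER_CUBIC))
cv2.imwrite("pics/top12.png",get_image("top")["frame"][:,:,::-1])
E
```

```text
24.3833 [ 430. -128.   70.] [-0.71  0.38  2.26  0.83  0.93 -0.85] tilt 38.2 az 66.7 x [0.4  0.68 0.61] y [ 0.881 -0.469 -0.064] [ 0.4  0.3 -0.9] st [-92.5  -6.   70. ]
```

View pics/wrist12c.png

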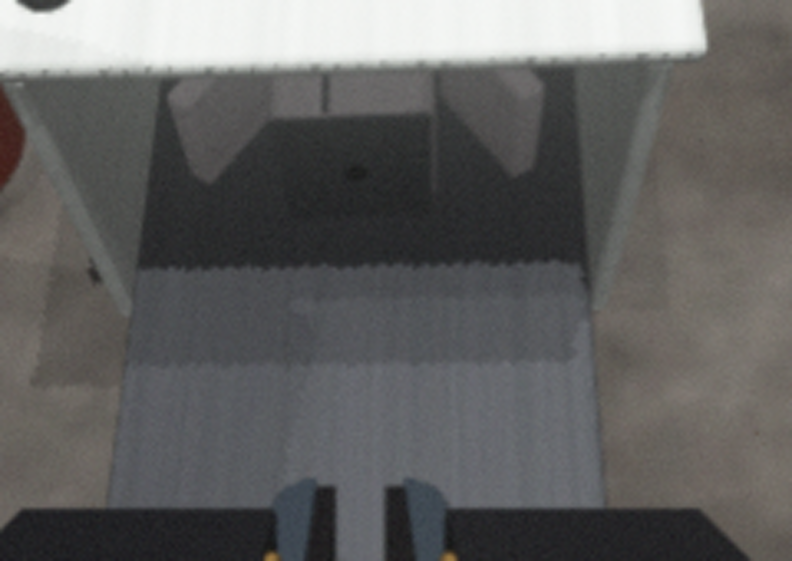

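View pics/top12.png

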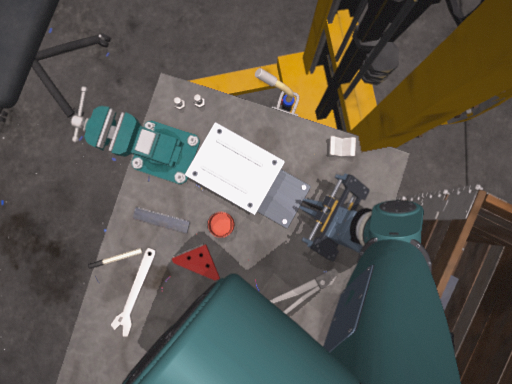

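The strut's rear edge, at crop row about 118 and columns 273–432, still lies square and flat between the flares. The vee (342,146), jar (221,224) and offcut (162,218) are where they were. The tool is clear, so I'm handing the job in.

```bash
python3 -c "
from workcell import *
print(sign_off())"
```

```text
the job is handed in; nothing more can be done
None
```

The strut is home against the hidden stop, lying flat between the guides, and I handed the job in at about 24.5 s of the 51 s allowed.

**What I did:**
- I picked up the strut, laid it on the apron and pushed it in with the tool upright until its rear end was at the roof edge.
- The moves have no tilt, so I leaned the tool about 38° by pushing it against the arm's inner reach limit, well away from the work.
- With the tool leaned in under the roof, I eased the strut on at about 5 mm/s until it met the stop.

**Last checks:**
- **Stop:** the push force rose from about 3.5 N of sliding friction to about 29 N. A second push stopped at the same place, within 0.1 mm, and held 23 N steadily, so it is a hard stop and not a jam.
- **Depth:** before the second push, the wrist camera put the strut's rear end about 24–26 mm inside the roof edge, within the 18–38 mm window, square and centred. The picture after it looks the same, though I did not measure it again.
- **Other loose things:** the vee, jar and offcut were where they started in the last overhead picture, and the tool was clear of everything.
- **Not checked:** I never saw the feeler itself, so "home" rests on the force and the measured depth.

No check failed or disagreed.

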